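Clear the tool stand: driver to its balancer, spent brushes and markers to the bin

ROBOT

A 6-joint arm with a two-finger parallel gripper is mounted at the origin on the work surface; the furniture and walls round the work are solid. World frame = base frame: x ahead of the robot, y to its left, z up, the work surface at z = 0. Lengths are in m, angles in rad, forces in N, time in s.
With the tool pointing down it reaches from about 0.25 to 0.775 m from the base axis. Payload 4 kg.
Tool frame: the origin (TCP) lies midway between the tips of the shut fingers; the grasp point (between the pads) lies 19 mm behind it (robot.pinch_z is the distance from the TCP to the grasp point, in m); x points along the fingers, y is the direction in which the jaws open and shut, and the axes are right-handed (so a half turn about x gives the same grasp; the last joint's range is limited). The gripper opens to 94 mm and grips with 3 to 60 N. Pads are 16 mm wide; open, the fingers measure 119 mm over their backs; the gripper's body (75 mm by 177 mm) begins 78 mm behind the grasp point.
Start: joints at [-1.268, 0.087, 1.371, -0, 1.684, -0.103], TCP at [0.217, -0.505, 0.206] pointing down, gripper open.
Joint ranges: [-3.1, 3.1], [-0.76, 2.03], [0.27, 2.55], [-1.08, 4.22], [0.17, 2.65], [-2.57, 2.57]. Speed limits (rad/s): [2.79, 2.79, 3.14, 3.14, 3.14, 3.14].

INTERFACE

Orientations are given as [roll, pitch, yaw] about the fixed x, y, z axes, in that order (R = Rz(yaw) Ry(pitch) Rx(roll)).
In Python, from bench import robot, imaging gives the robot as it stands. The module is installed in compiled form; this text tells all that it offers.
- The arm moves only by the tool drive_tool, never from a script. Its argument "commands" is a list that holds one entry, the list of rows, each a list of 4 numbers: the shift along the tool's x, y, z as a fraction of full scale, then the turn about the tool's x as a fraction of full scale. A call has 1 to 20 rows; each row shifts and turns the commanded pose from where the row before left it, along the tool's axes as they then stand; what a row does not reach is not made up. Full scale, the value 1, is 0.25 m for a shift and 360 degrees for a turn. A row lasts 1/10 s, in which the tool goes at most 50 mm and 8.59 degrees, less where a joint would pass 70% of its speed; a pose out of reach is approached as far as the arm can. A call with a number of a shift or a turn outside -1 to 1 is refused whole. A call with a gripper value outside its range is refused whole. "grip" is the opening, from 0 (shut) to 1 (fully open), set as the call begins (left out, the last holds). The fingers move at their own pace and stop on an object; the grip force is fixed at half the most. Time passes only in rows, so rows that do not move let the fingers close. It gives the time, the measured TCP pose, the force and the opening at its end, in the units of the state.
- robot.get_obs(): the state, without advancing time (a new reading comes with each control period).
- imaging.snapshot(name): name is "scene" or "top" or "wrist"; returns a dict with "pixels" (400x640x3 uint8, red, green, blue), "z_map" (400x640 float32, m along the optical axis (not along the pixel's ray), 0 where there is no reading), "mtx" (3x3 intrinsics, pixels), "k1" (the pictures are not rectified: a ray, as slopes to the right and down, at radius r is drawn at 1 + k1 r^2 times it, then the intrinsics apply), "extrinsics" (4x4, takes a point from world to camera coordinates). Camera axes: x right, y up, looking along -z (the intrinsics and any distortion apply to the point x, -y, -z); pixel columns grow to the right and rows downward; lengths in m; the calibration is good to about 2 mm. A picture is of the moment at which its call begins.
- robot.close_job(): hands the job in, once; it reports no verdict.
The state is a dict: "time": time; "joint_positions": joint angles; "qvel": joint speeds; "joint_torque": joint torques, N m; "tool_pos": TCP position; "ee_rot": TCP orientation; "wrist_force": force on the tool from outside, world axes, zero at the start; "wrist_torque": the same for the moment, N m; "width": finger opening in m.
Only numpy, scipy, OpenCV 4.12 (cv2) and the standard library are available. Lean on these libraries where they do the work, as an engineer would, in place of code of your own. Each camera call takes 0.05 s, during which the arm holds its last target.

TASK

Clear the upright tool stand: pull out every used brush and dried-out marker and drop them all into the open discard bin, and pull out the power screwdriver and hang it upright by its collar in the fork of the spring balancer arm. Keep hold of the driver while the arm sinks under it, and let go only once the arm has sunk to carry its weight and stands still. The order is yours; leave the flux syringe and the brass tip cleaner where they are.

Things in the scene. Friction and masses are not known exactly. Their poses are not given: they have to be found in the camera images.
- tool_stand: Fixed grey block 56 x 356 mm, 70 mm high, on a foot plate 74 x 372 mm. Origin: centre of its underside; own y runs along the row. Seven square pockets (20 x 20 mm, 60 mm deep, floor 10 mm above the bench) on its centre line at own y = +150, +100, +50, 0, -50, -100, -150 mm; the driver stands in one of them, brushes and markers in others, the rest are empty.
- brush_1: used flux brush, 133 mm long, tin handle 9 x 10 mm thick, 25 g; starts upright in a pocket, bristles up, 73 mm out of it; the top 25 mm are soft bristles, no grip there. Origin on its long axis, 45 mm above the lower end (in the pocket at the start); own +z along it to the bristles: firm from z = -45 to +63 mm, bristles to +88 mm. May be absent (None).
- brush_2: used flux brush, 133 mm long, tin handle 9 x 10 mm thick, 25 g; starts upright in a pocket, bristles up, 73 mm out of it; the top 25 mm are soft bristles, no grip there. Origin on its long axis, 45 mm above the lower end (in the pocket at the start); own +z along it to the bristles: firm from z = -45 to +63 mm, bristles to +88 mm. May be absent (None).
- brush_3: used flux brush, 133 mm long, tin handle 9 x 10 mm thick, 25 g; starts upright in a pocket, bristles up, 73 mm out of it; the top 25 mm are soft bristles, no grip there. Origin on its long axis, 45 mm above the lower end (in the pocket at the start); own +z along it to the bristles: firm from z = -45 to +63 mm, bristles to +88 mm. May be absent (None).
- marker_1: dried-out felt marker, white barrel, black cap, 126 mm long, 10 x 11 mm thick, 25 g; starts upright in a pocket, cap up, 65 mm out of it. Origin on its long axis, 45 mm above the lower end (in the pocket at the start); own +z along it to the cap: from z = -45 to +80 mm. May be absent (None).
- marker_2: dried-out felt marker, white barrel, black cap, 126 mm long, 10 x 11 mm thick, 25 g; starts upright in a pocket, cap up, 65 mm out of it. Origin on its long axis, 45 mm above the lower end (in the pocket at the start); own +z along it to the cap: from z = -45 to +80 mm. May be absent (None).
- marker_3: dried-out felt marker, white barrel, black cap, 126 mm long, 10 x 11 mm thick, 25 g; starts upright in a pocket, cap up, 65 mm out of it. Origin on its long axis, 45 mm above the lower end (in the pocket at the start); own +z along it to the cap: from z = -45 to +80 mm. May be absent (None).
- power_driver: Inline power screwdriver, 0.3 kg, 117 mm long. Origin on its axis at the underside of its collar; own +z up the axis. Collar: aluminium disc 48 mm across, 6 mm thick. Above: round black grip 29 mm across, z = 6 to 60 mm, end cap 33 mm across to z = 65. Below: nose 13 mm across to z = -30, bit 7 mm across to z = -52. Starts upright, collar resting on the stand.
- driver_grip (a point): Centre of the power driver's black grip, 36 mm above the underside of the collar; a good place to grasp it. Own +z runs up the driver's axis.
- balancer: Fixed spring balancer: base plate 120 x 100 mm, column, sprung arm pivoting 190 mm above the origin (centre of its underside). The arm points along own -x, 240 mm long. At its end a fork open to own -x: two prongs 15 mm wide, 8 mm thick, 24 mm apart, with upturned ends 5 mm high; a back stop 9 mm high.
- fork_seat (a point): Where the middle of the collar underside belongs: centre of the fork on the upper face of its prongs, 200 mm from the pivot; moves with the arm. Upturned ends stand 32 mm outward of it, back stop 34 mm inward. The nose goes between the prongs, the collar rests on both. Unloaded the fork is 234 mm above the bench, open end tilted up 0.22 rad; level at joint 0.22.
- balance_arm (a joint): Angle of the spring balancer arm, rad: 0 = raised against its stop (unloaded), grows as the fork sinks, 0.5 = lower stop. 0.1 rad is 20 mm of fork travel. The arm is sprung and damped: the fork begins to sink at about 1.6 N and yields about 20 mm for each further 0.55 N; under the driver's weight it comes to rest at about 0.2 to 0.3, some 50 mm lower than unloaded.
- discard_bin: Loose grey open bin, 200 x 150 mm outside, 80 mm high, wall 4 mm, floor 4 mm, 0.6 kg. Origin: centre of its underside; own x along the longer side. It may get shifted during the work.
- syringe: Bystander: flux syringe lying on the bench, 119 x 28 x 17 mm, own x along it. Origin: centre of its underside.
- tip_cleaner: Bystander: round black tip cleaner cup, 64 mm across, 37 mm high. Origin: centre of its underside.

How it is judged:
On the way:
1. the power driver hangs by its collar in the fork, still held by the gripper, and the arm has sunk (joint above 0.12) and stands still (distance between power_driver and fork_seat below 0.02 m and angle between power_driver's own z axis and vertical below 0.3 rad and value of joint balance_arm between 0.12 and 0.36 rad and velocity of joint balance_arm between -0.05 and 0.05 rad/s and contact force between the fingers and power_driver above 0.5 N and contact force between power_driver and balancer above 1.2 N), for 0.3 s.
At the end, for the whole second after the job is handed in: Every brush and marker present lies at rest in the discard bin (its origin inside the walls and below the rim), the bin standing level; the power driver hangs in the fork, within 20 mm of the seat and 0.3 rad of upright, the arm sunk under it (joint 0.12 to 0.36) and still (x of brush_1 in the frame of discard_bin between -0.096 and 0.096 m and y of brush_1 in the frame of discard_bin between -0.071 and 0.071 m and z of brush_1 in the frame of discard_bin between -0.005 and 0.075 m and linear speed of each of brush_1, brush_2, brush_3, marker_1, marker_2, marker_3, power_driver below 0.03 m/s and x of brush_2 in the frame of discard_bin between -0.096 and 0.096 m and y of brush_2 in the frame of discard_bin between -0.071 and 0.071 m and z of brush_2 in the frame of discard_bin between -0.005 and 0.075 m and x of brush_3 in the frame of discard_bin between -0.096 and 0.096 m and y of brush_3 in the frame of discard_bin between -0.071 and 0.071 m and z of brush_3 in the frame of discard_bin between -0.005 and 0.075 m and x of marker_1 in the frame of discard_bin between -0.096 and 0.096 m and y of marker_1 in the frame of discard_bin between -0.071 and 0.071 m and z of marker_1 in the frame of discard_bin between -0.005 and 0.075 m and x of marker_2 in the frame of discard_bin between -0.096 and 0.096 m and y of marker_2 in the frame of discard_bin between -0.071 and 0.071 m and z of marker_2 in the frame of discard_bin between -0.005 and 0.075 m and x of marker_3 in the frame of discard_bin between -0.096 and 0.096 m and y of marker_3 in the frame of discard_bin between -0.071 and 0.071 m and z of marker_3 in the frame of discard_bin between -0.005 and 0.075 m and distance between power_driver and fork_seat below 0.02 m and angle between power_driver's own z axis and vertical below 0.3 rad and value of joint balance_arm between 0.12 and 0.36 rad and velocity of joint balance_arm between -0.05 and 0.05 rad/s and contact force between power_driver and balancer above 1.2 N and angle between discard_bin's own z axis and vertical below 0.1 rad and height (world z) of discard_bin above -0.01 m); the robot touches nothing.
It fails at once if the flux syringe is moved by more than 30 mm (distance of syringe from where it was at the start of the episode above 0.03 m).
It fails at once if the tip cleaner is moved by more than 30 mm (distance of tip_cleaner from where it was at the start of the episode above 0.03 m).
Of brush_1, brush_2, brush_3, marker_1, marker_2, marker_3 only 4 to 6 are there at a start; the rules pass over those that are not, and their reading is None.
At some moment in a run one of discard_bin may be knocked a few centimetres aside while the robot is not near it.
It also fails if it takes over 210 s, if anything falls off the work surface, if the arm or the gripper's body presses on something with over 40 N, if the wrist force passes 120 N, or if a joint passes its speed limit or range.

## Working session

There is one attempt and no reset: what is moved stays moved. The work goes in short steps, Python scripts to look and compute and a tool call to move; the robot and the scene stay as the last step left them, time stands still between calls to the robot, and variables do not carry over. Pictures are saved under pics/ and viewed, and the job is handed in when it is done.

Besides the shell and the picture viewer there is one more tool, called after ">>>" as a command line: name --argument value ..., lists and objects as JSON in quotes. drive_tool: Moves the arm, as the interface text tells. Shift numbers are shares of 0.25 m and turn numbers shares of 360 degrees, none past 1 either way. Its arguments: {"type":"object","properties":{"commands":{"type":"array","items":{"type":"array","items":{"type":"array","items":{"type":"number","minimum":-1,"maximum":1}}}},"grip":{"type":"number"}},"required":["commands"]}

```bash
mkdir -p pics; cat > h.py <<'E'
import numpy as np, cv2
from bench import robot, imaging
def snap(n,f=None):
    s=imaging.snapshot(n)
    if f: cv2.imwrite('pics/'+f,cv2.cvtColor(s['pixels'],cv2.COLOR_RGB2BGR))
    return s
def rays(s,uv):
    uv=np.asarray(uv,float).reshape(-1,2);k=s['mtx']
    d=np.stack([(uv[:,0]-k[0,2])/k[0,0],(uv[:,1]-k[1,2])/k[1,1]],1)
    u=d.copy()
    for _ in range(30): u=d/(1+s['k1']*(u**2).sum(1,keepdims=True))
    E=s['extrinsics'];R=E[:3,:3];t=E[:3,3]
    c=np.stack([u[:,0],-u[:,1],-np.ones(len(u))],1)
    return -R.T@t, c@R   # dirs scaled to unit depth
def onplane(s,uv,z):
    o,d=rays(s,uv);return o+d*((z-o[2])/d[:,2])[:,None]
def cloud(s):
    H,W=s['z_map'].shape;v,u=np.mgrid[:H,:W]
    o,d=rays(s,np.stack([u.ravel(),v.ravel()],1))
    p=o+d*s['z_map'].reshape(-1,1);p[s['z_map'].ravel()==0]=np.nan
    return p.reshape(H,W,3)
def proj(s,p):
    p=np.asarray(p,float).reshape(-1,3);E=s['extrinsics'];c=p@E[:3,:3].T+E[:3,3]
    x=np.stack([c[:,0]/-c[:,2],-c[:,1]/-c[:,2]],1);x=x*(1+s['k1']*(x**2).sum(1,keepdims=True))
    k=s['mtx'];return x*[k[0,0],k[1,1]]+[k[0,2],k[1,2]]
E
python3 - <<'E'
from h import *
np.set_printoptions(precision=3,suppress=True)
print(robot.get_obs(), robot.pinch_z)
for n in ['scene','top','wrist']:
    s=snap(n,n+'0.png'); print(n,s['mtx'].tolist(),s['k1'],s['extrinsics'])
    np.savez(n+'0.npz',**s)
E
```

```text
{'time': 0.0, 'joint_positions': array([-1.268,  0.088,  1.372, -0.   ,  1.684, -0.103]), 'qvel': array([ 0.   ,  0.001,  0.001,  0.001, -0.001, -0.   ]), 'joint_torque': array([ -0.001, -34.019, -30.243,   0.072,   0.033,  -0.   ]), 'tool_pos': array([ 0.217, -0.505,  0.204]), 'ee_rot': array([-1.657,  1.569,  1.891]), 'wrist_force': array([-1.138, -1.016,  0.22 ]), 'wrist_torque': array([ 0.044,  0.057, -0.009]), 'width': 0.09406995037310446} 0.0188
scene [[450.3348165116693, 0.0, 309.522951287121], [0.0, 450.3348165116693, 193.77209837015735], [0.0, 0.0, 1.0]] 0.028072819918738365 [[-0.752  0.659  0.021  0.333]
 [-0.298 -0.369  0.88  -0.016]
 [ 0.588  0.656  0.474 -1.711]
 [ 0.     0.     0.     1.   ]]
top [[449.46213638483334, 0.0, 320.7618513552776], [0.0, 449.46213638483334, 199.11004185775388], [0.0, 0.0, 1.0]] -0.09395251251573908 [[-0.012 -1.     0.006 -0.04 ]
 [ 0.984 -0.01   0.176 -0.433]
 [-0.176  0.008  0.984 -1.52 ]
 [ 0.     0.     0.     1.   ]]
wrist [[282.8507284761194, 0.0, 313.5866327417276], [0.0, 282.8507284761194, 199.84348536601215], [0.0, 0.0, 1.0]] -0.04829560519532178 [[ 0.394 -0.919 -0.001 -0.55 ]
 [ 0.882  0.379 -0.281  0.029]
 [ 0.259  0.11   0.96  -0.393]
 [ 0.     0.     0.     1.   ]]
```

View pics/scene0.png

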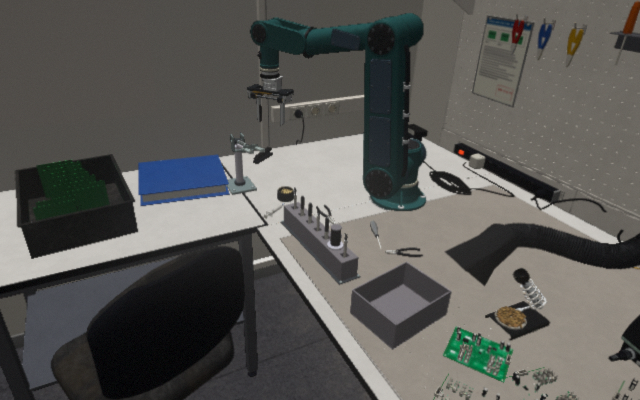

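View pics/top0.png

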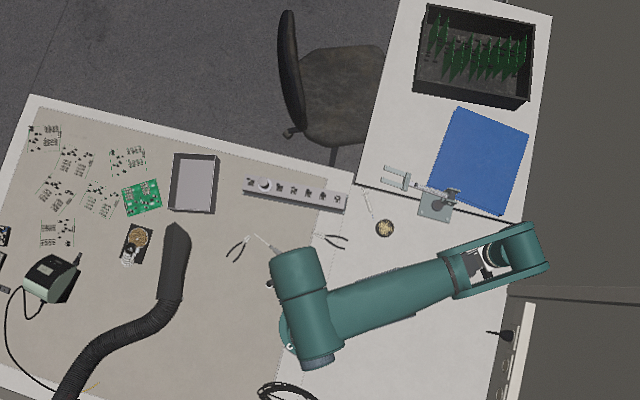

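View pics/wrist0.png

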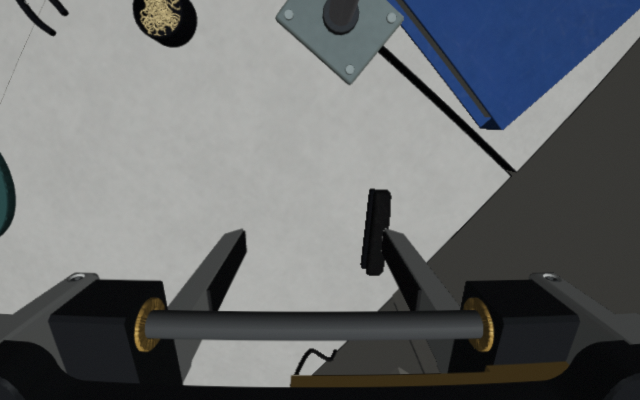

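```bash
python3 - <<'E'
import numpy as np,cv2
t=cv2.imread('pics/top0.png');s=cv2.imread('pics/scene0.png')
a=cv2.resize(t[140:240,160:480],None,fx=2.5,fy=2.5,interpolation=cv2.INTER_CUBIC)
b=cv2.resize(s[120:320,220:470],None,fx=3,fy=3,interpolation=cv2.INTER_CUBIC)
cv2.imwrite('pics/t0z.png',a);cv2.imwrite('pics/s0z.png',b)
E
```

```text
(no output)
```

View pics/t0z.png

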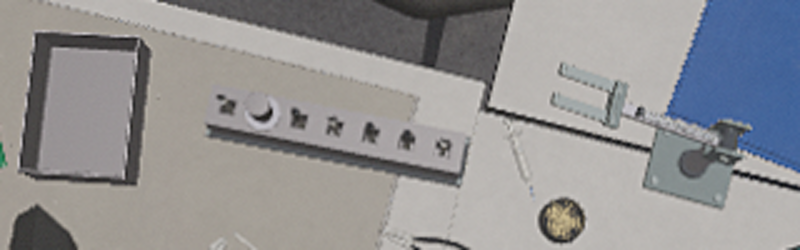

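View pics/s0z.png

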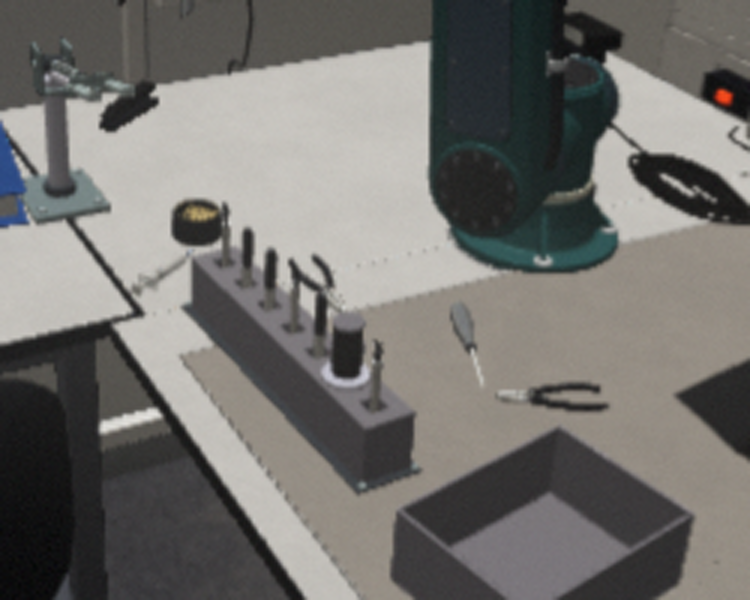

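```bash
python3 - <<'E'
from h import *
np.set_printoptions(precision=3,suppress=True)
s=dict(np.load('top0.npz')); P=cloud(s)
# stand top
m=np.zeros((400,640),bool);m[165:220,235:355]=1
q=m&(np.abs(P[...,2]-0.07)<0.006)
r=cv2.minAreaRect((P[q][:,:2]*1000).astype(np.float32));print('stand rect',r,np.median(P[q][:,2]))
print(cv2.boxPoints(r))
q=m&(P[...,2]>0.085);n,l,st,c=cv2.connectedComponentsWithStats(q.astype(np.uint8))
for i in range(1,n):
    p=P[l==i];print(st[i],np.median(p,0),p[:,2].max())
# bin
m[:]=0;m[140:225,155:230]=1
q=m&(P[...,2]>0.07)&(P[...,2]<.09);r=cv2.minAreaRect((P[q][:,:2]*1000).astype(np.float32));print('bin',r)
# table height
for u,v in [(300,240),(150,170),(370,250),(400,195),(385,228),(437,207)]: print(u,v,P[v,u])
# balancer high
m[:]=0;m[150:230,370:475]=1
q=m&(P[...,2]>0.14)&(P[...,2]<.34)
v,u=np.nonzero(q)
for a in range(372,470,4):
    k=u==a
    if k.any(): print(a,[(int(b),*np.round(P[b,a],3)) for b in v[k]][::2])
E
```

```text
stand rect ((455.36761474609375, 49.35856628417969), (357.48553466796875, 57.967803955078125), 78.08804321289062) 0.06974583053555605
[[ 390.114 -119.553]
 [ 446.833 -131.518]
 [ 520.621  218.27 ]
 [ 463.902  230.235]]
[258 177  11  12 100] [0.473 0.144 0.134] 0.142212152642758
[246 178   5   5  15] [0.485 0.195 0.121] 0.14097013310074025
[276 183   5   7  20] [0.463 0.097 0.128] 0.14127084941602708
[291 187   4   5  17] [0.454 0.047 0.115] 0.1406890740685074
[306 189   4   6  18] [0.443 0.    0.129] 0.13914156728515703
[268 190   1   1   1] [0.457 0.133 0.085] 0.08543964700316331
[321 192   3   6  17] [ 0.431 -0.049  0.132] 0.14077888289282292
[336 196   4   5  13] [ 0.423 -0.098  0.121] 0.13975175308018306
bin ((492.85540771484375, 397.98724365234375), (154.53500366210938, 203.7313690185547), 85.79407501220703)
300 240 [0.294 0.029 0.007]
150 170 [0.551 0.571 0.009]
370 250 [ 0.257 -0.216 -0.001]
400 195 [ 0.453 -0.331 -0.009]
385 228 [ 0.331 -0.267  0.025]
437 207 [ 0.399 -0.448  0.044]
380 [(179, np.float64(0.457), np.float64(-0.225), np.float64(0.237)), (181, np.float64(0.45), n
[... 6022 characters left out ...]
0.403), np.float64(-0.455), np.float64(0.2)), (200, np.float64(0.396), np.float64(-0.455), np.float64(0.2)), (202, np.float64(0.388), np.float64(-0.451), np.float64(0.212)), (204, np.float64(0.386), np.float64(-0.459), np.float64(0.185)), (206, np.float64(0.383), np.float64(-0.464), np.float64(0.165))]
456 [(189, np.float64(0.428), np.float64(-0.465), np.float64(0.215)), (191, np.float64(0.422), np.float64(-0.466), np.float64(0.212)), (193, np.float64(0.42), np.float64(-0.472), np.float64(0.191)), (202, np.float64(0.387), np.float64(-0.461), np.float64(0.219)), (204, np.float64(0.383), np.float64(-0.467), np.float64(0.2))]
460 [(191, np.float64(0.422), np.float64(-0.478), np.float64(0.214))]
```

```bash
cat >> h.py <<'E'
from scipy.spatial.transform import Rotation as Ro
def yaw(o): 
    z=Ro.from_euler('xyz',o['ee_rot']).as_matrix()[:,2];return np.degrees(np.arctan2(z[1],z[0]))%360
def go(x,y,z,a=None):
    o=robot.get_obs();R=Ro.from_euler('xyz',o['ee_rot']).as_matrix()
    d=(np.array([x,y,z])-o['tool_pos'])@R/0.25
    print('t%.1f'%o['time'],'pos',o['tool_pos'].round(4),'yaw %.2f'%yaw(o),'F',o['wrist_force'].round(1),'w %.4f'%o['width'])
    print('total shift',d.round(3),'turn',None if a is None else round(-(a-yaw(o))/360,4))
    print('tool axes',R.round(3).tolist())
E
python3 - <<'E'
from h import *
np.set_printoptions(precision=3,suppress=True)
go(.486,.196,.35,258.1)
s=dict(np.load('top0.npz')); P=cloud(s)
print([P[v,u] for u,v in [(175,228),(172,240),(178,260),(185,250),(170,275)]])
E
```

```text
t0.1 pos [ 0.217 -0.505  0.205] yaw 203.25 F [1.6 0.2 0.1] w 0.0938
total shift [-0.578 -2.152 -2.096] turn -0.1524
tool axes [[-0.0, 0.395, -0.919], [0.002, -0.919, -0.395], [-1.0, -0.002, -0.0]]
[array([0.325, 0.429, 0.135]), array([0.286, 0.438, 0.132]), array([0.223, 0.421, 0.117]), array([0.255, 0.4  , 0.114]), array([0.174, 0.442, 0.128])]
```

>>> drive_tool --commands '[[[-0.12, 0, 0, 0], [-0.12, 0, 0, 0], [-0.12, 0, 0, 0], [-0.12, 0, 0, 0], [-0.12, 0, 0, 0], [0, 0, 0, -0.019], [0, 0, 0, -0.019], [0, 0, 0, -0.019], [0, 0, 0, -0.019], [0, 0, 0, -0.019], [0, 0, 0, -0.019], [0, 0, 0, -0.019], [0, 0, 0, -0.019]]]' --grip 0.5

```text
time: 1.45
tool_pos: [0.2171, -0.5052, 0.355]
ee_rot: [-2.662, 1.57, 1.845]
wrist_force: [0.7, -0.2, -0.2]
width: 0.0469
```

```bash
python3 - <<'E'
from h import *
go(.486,.196,.25,258.1)
E
```

```text
t1.4 pos [ 0.2171 -0.5052  0.355 ] yaw 258.25 F [ 0.7 -0.2 -0.2] w 0.0469
total shift [ 0.422  0.482 -2.965] turn 0.0004
tool axes [[-0.0, 0.979, -0.204], [0.001, -0.204, -0.979], [-1.0, -0.0, -0.001]]
```

>>> drive_tool --commands '[[[0, 0.024, -0.148, 0], [0, 0.024, -0.148, 0], [0, 0.024, -0.148, 0], [0, 0.024, -0.148, 0], [0, 0.024, -0.148, 0], [0, 0.024, -0.148, 0], [0, 0.024, -0.148, 0], [0, 0.024, -0.148, 0], [0, 0.024, -0.148, 0], [0, 0.024, -0.148, 0], [0, 0.024, -0.148, 0], [0, 0.024, -0.148, 0], [0, 0.024, -0.148, 0], [0, 0.024, -0.148, 0], [0, 0.024, -0.148, 0], [0, 0.024, -0.148, 0], [0, 0.024, -0.148, 0], [0, 0.024, -0.148, 0], [0, 0.024, -0.148, 0], [0, 0.024, -0.148, 0]]]'

```text
time: 3.45
tool_pos: [0.4889, 0.195, 0.355]
ee_rot: [-0.708, 1.57, -2.488]
wrist_force: [-0.1, -0.0, 0.0]
width: 0.047
```

```bash
python3 - <<'E'
from h import *
go(.486,.196,.25,258.1)
s=snap('wrist','w1.png');snap('top','t1.png')
for k in [3,2,1,0]:
    print(k,proj(s,[.455+.05*k*.2063,.049+.05*k*.9785,.13]).round(0))
E
```

```text
t3.5 pos [0.4889 0.195  0.355 ] yaw 257.98 F [-0.1 -0.   0. ] w 0.0470
total shift [ 0.42  -0.012 -0.002] turn -0.0003
tool axes [[-0.001, 0.978, -0.208], [-0.0, -0.208, -0.978], [-1.0, -0.0, 0.001]]
3 [[311. 175.]]
2 [[311. 208.]]
1 [[312. 238.]]
0 [[312. 267.]]
```

View pics/w1.png

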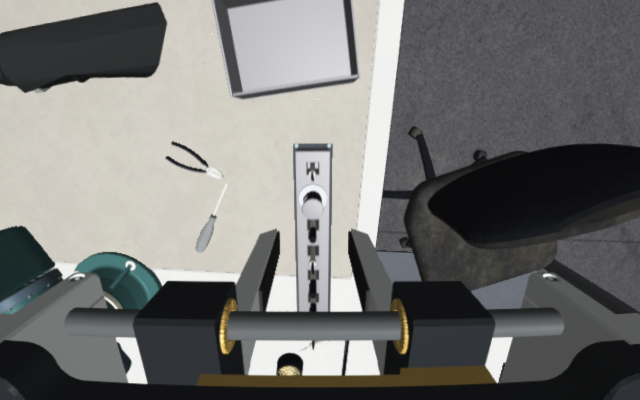

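View pics/t1.png

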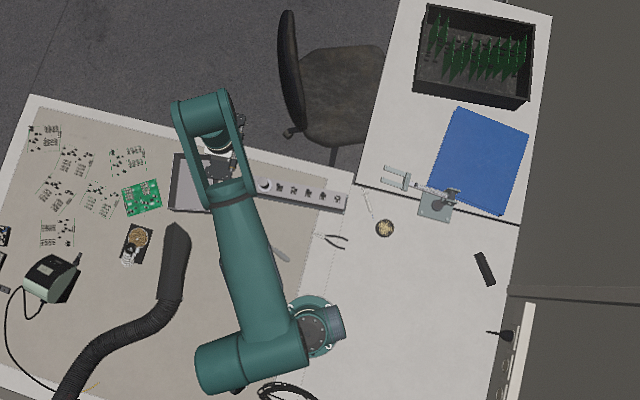

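```bash
python3 - <<'E'
from h import *
s=snap('wrist')
f=lambda k,z: proj(s,[.455+k*.2063,.049+k*.9785,z]).round(1).tolist()
print('end',f(.178,.07),'pocket',f(.15,.07),'cap',f(.1,.135),'brush',f(.15,.14),f(.05,.135))
p=s['pixels'];p=cv2.resize(p[130:330,230:400],None,fx=3,fy=3,interpolation=cv2.INTER_CUBIC)
cv2.imwrite('pics/w1z.png',p[...,::-1])
E
```

```text
end [[312.1, 152.2]] pocket [[312.0, 169.2]] cap [[311.7, 210.3]] brush [[311.6, 178.0]] [[311.7, 241.2]]
```

View pics/w1z.png

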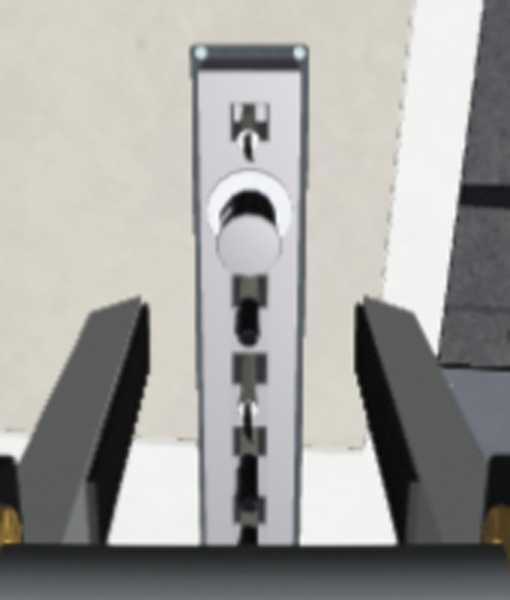

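>>> drive_tool --commands '[[[0.12, -0.008, 0.004, 0], [0.12, 0, 0, 0], [0.12, 0, 0, 0], [0.12, 0, 0, 0], [0.12, 0, 0, 0], [0.12, 0, 0, 0], [0.12, 0, 0, 0], [0.1, 0, 0, 0], [0.08, 0, 0, 0], [0.06, 0, 0, 0], [0.028, 0, 0, 0], [0, 0, 0, 0]]]'

```text
time: 4.8
tool_pos: [0.4858, 0.1917, 0.0777]
ee_rot: [-0.904, 1.569, -2.685]
wrist_force: [-0.8, -0.1, 0.8]
width: 0.0471
```

>>> drive_tool --commands '[[[0, 0, 0, 0], [0, 0, 0, 0], [0, 0, 0, 0], [0, 0, 0, 0], [0, 0, 0, 0], [0, 0, 0, 0], [0, 0, 0, 0]]]' --grip 0

```text
time: 5.5
tool_pos: [0.4867, 0.1929, 0.0788]
ee_rot: [1.933, 1.57, 0.152]
wrist_force: [0.5, -0.0, 1.4]
width: 0.0098
```

>>> drive_tool --commands '[[[-0.06, 0, 0, 0], [-0.1, 0, 0, 0], [-0.1, 0, 0, 0], [-0.1, 0, 0, 0], [-0.1, 0, 0, 0], [-0.1, 0, 0, 0], [0, -0.02, -0.11, 0], [0, -0.02, -0.12, 0], [0, -0.02, -0.12, 0], [0, -0.02, -0.12, 0], [0, -0.02, -0.12, 0], [0, -0.02, -0.12, 0], [0, -0.02, -0.1, 0], [0, 0, 0, 0]]]'

```text
time: 6.9
tool_pos: [0.4937, 0.4009, 0.217]
ee_rot: [-1.306, 1.569, -3.083]
wrist_force: [0.7, 0.1, -0.3]
width: 0.0102
```

```bash
python3 - <<'E'
from h import *
s=snap('wrist','w2.png');P=cloud(s)
go(.493,.398,.09,258.1)
t=snap('scene','s2.png')
E
```

```text
t7.0 pos [0.494  0.3991 0.2173] yaw 258.09 F [-0.5  0.7 -0.7] w 0.0098
total shift [ 0.509 -0.002  0.004] turn -0.0
tool axes [[-0.001, 0.978, -0.206], [-0.001, -0.206, -0.978], [-1.0, -0.001, 0.002]]
```

View pics/w2.png

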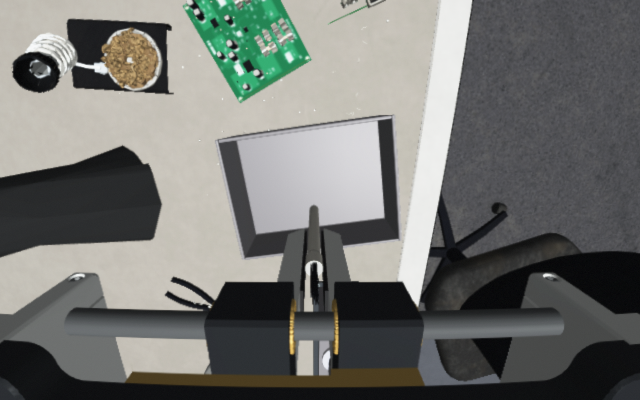

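View pics/s2.png

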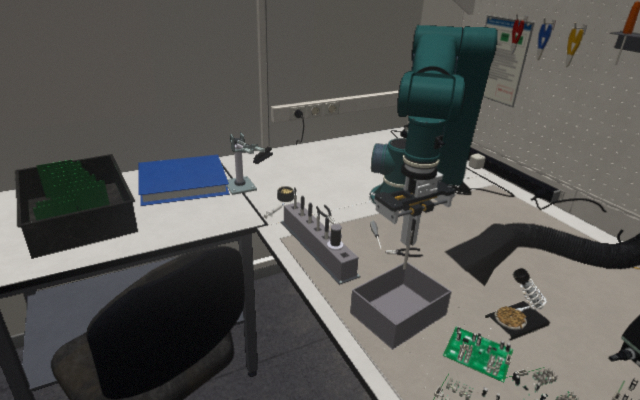

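>>> drive_tool --commands '[[[0.1, 0, 0, 0], [0.1, 0, 0, 0], [0.1, 0, 0, 0], [0.1, 0, 0, 0], [0.08, 0, 0, 0], [0.05, 0, 0, 0], [0.02, 0, 0, 0], [0, 0, 0, 0]]]'

```text
time: 7.8
tool_pos: [0.4946, 0.3975, 0.0808]
ee_rot: [-0.487, 1.57, -2.269]
wrist_force: [-0.4, 0.6, -0.4]
width: 0.0098
```

>>> drive_tool --commands '[[[0, 0, 0, 0], [0, 0, 0, 0], [0, 0, 0, 0], [0, 0, 0, 0], [0, 0, 0, 0], [0, 0, 0, 0], [-0.06, 0, 0, 0], [-0.1, 0, 0, 0], [-0.12, 0, 0, 0], [-0.12, 0, 0, 0], [-0.12, 0, 0, 0], [0, 0, 0, 0]]]' --grip 0.5

```text
time: 9.0
tool_pos: [0.4967, 0.3997, 0.2186]
ee_rot: [2.364, 1.558, 0.583]
wrist_force: [0.1, -0.5, -0.0]
width: 0.0467
```

```bash
python3 - <<'E'
from h import *
s=snap('wrist','w3.png')
go(.475,.147,.22,258.1)
E
```

```text
t9.1 pos [0.4958 0.3991 0.2153] yaw 257.97 F [-0.1  0.7 -1. ] w 0.0469
total shift [-0.023  0.129  1.003] turn -0.0003
tool axes [[0.006, 0.978, -0.208], [0.004, -0.208, -0.978], [-1.0, 0.005, -0.005]]
```

View pics/w3.png

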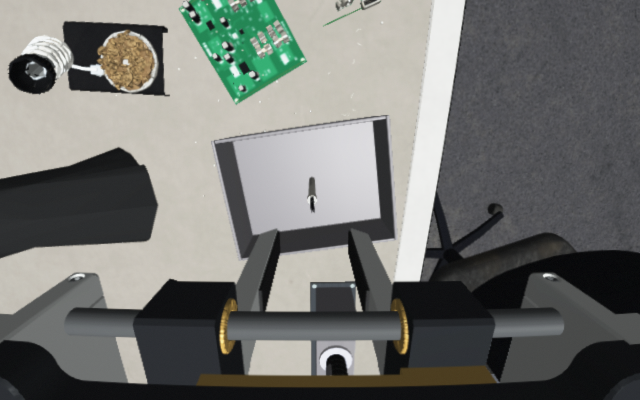

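>>> drive_tool --commands '[[[0.1, 0, 0, 0], [0.1, 0, 0, 0], [0.1, 0, 0, 0], [0.1, 0, 0, 0], [0.08, 0, 0, 0], [0.04, 0, 0, 0], [0.02, 0, 0, 0], [0, 0, 0, 0]]]'

```text
time: 9.85
tool_pos: [0.4941, 0.3979, 0.0752]
ee_rot: [-0.712, 1.569, -2.493]
wrist_force: [0.5, 0.6, -1.0]
width: 0.0467
```

>>> drive_tool --commands '[[[0, 0, 0, 0], [0, 0, 0, 0], [0, 0, 0, 0], [0, 0, 0, 0], [0, 0, 0, 0], [0, 0, 0, 0], [-0.03, 0, 0, 0], [0, -0.07, 0, 0], [0, -0.07, 0, 0], [0, -0.07, 0, 0], [0.03, 0, 0, 0], [0, 0, 0, 0]]]' --grip 0

```text
time: 11.05
tool_pos: [0.442, 0.4098, 0.0761]
ee_rot: [3.013, 1.57, 1.234]
wrist_force: [-1.1, 0.7, 2.4]
width: 0.0098
```

>>> drive_tool --commands '[[[0, 0, 0, 0], [0, 0, 0, 0], [0, 0, 0, 0], [0, 0, 0, 0], [0, 0.06, 0, 0], [0, 0.08, 0, 0], [0, 0.08, 0, 0], [0, 0.06, 0, 0], [0, 0, 0, 0], [-0.08, 0, 0, 0], [-0.1, 0, 0, 0], [-0.12, 0, 0, 0], [-0.12, 0, 0, 0], [-0.12, 0, 0, 0], [0, 0, 0, 0]]]' --grip 0.5

```text
time: 12.55
tool_pos: [0.5131, 0.396, 0.2172]
ee_rot: [2.374, 1.56, 0.594]
wrist_force: [0.5, 0.1, 0.0]
width: 0.0467
```

```bash
python3 - <<'E'
from h import *
s=snap('wrist','w4.png')
go(.475,.147,.22,258.1)
E
```

```text
t12.6 pos [0.5123 0.3954 0.2141] yaw 258.00 F [ 0.1 -0.1 -0.3] w 0.0471
total shift [-0.028  0.061  1.003] turn -0.0003
tool axes [[0.005, 0.978, -0.208], [0.003, -0.208, -0.978], [-1.0, 0.004, -0.004]]
```

View pics/w4.png

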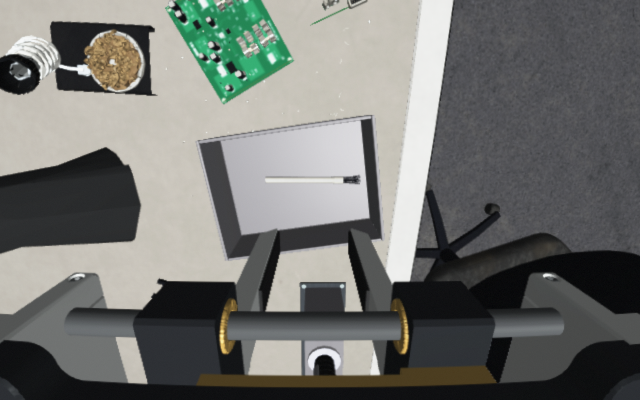

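```bash
python3 - <<'E'
from h import *
go(.4655,.0985,.22,258.1)
E
```

```text
t12.6 pos [0.5123 0.3954 0.2141] yaw 258.00 F [ 0.1 -0.1 -0.3] w 0.0471
total shift [-0.028  0.064  1.201] turn -0.0003
tool axes [[0.005, 0.978, -0.208], [0.003, -0.208, -0.978], [-1.0, 0.004, -0.004]]
```

>>> drive_tool --commands '[[[0, 0.008, 0.15, 0], [0, 0.008, 0.15, 0], [0, 0.008, 0.15, 0], [0, 0.008, 0.15, 0], [0, 0.008, 0.15, 0], [0, 0.008, 0.15, 0], [0, 0.008, 0.15, 0], [0, 0.008, 0.15, 0], [0, 0, 0, 0], [0.08, 0, 0, 0], [0.1, 0, 0, 0], [0.1, 0, 0, 0], [0.1, 0, 0, 0], [0.08, 0, 0, 0], [0, 0, 0, 0]]]'

```text
time: 14.1
tool_pos: [0.461, 0.0984, 0.0909]
ee_rot: [-1.318, 1.561, -3.098]
wrist_force: [-1.1, -0.3, 0.3]
width: 0.0472
```

```bash
python3 - <<'E'
from h import *
go(.4655,.0985,.078,258.1)
E
```

```text
t14.1 pos [0.461  0.0984 0.0909] yaw 258.03 F [-1.1 -0.3  0.3] w 0.0472
total shift [ 0.052  0.018 -0.004] turn -0.0002
tool axes [[-0.01, 0.978, -0.207], [-0.0, -0.207, -0.978], [-1.0, -0.01, 0.003]]
```

>>> drive_tool --commands '[[[0.03, 0.01, 0, 0], [0.02, 0, 0, 0], [0, 0, 0, 0]]]'

```text
time: 14.4
tool_pos: [0.4673, 0.0974, 0.0834]
ee_rot: [-1.487, 1.571, 3.015]
wrist_force: [-0.1, -1.4, -0.6]
width: 0.0472
```

>>> drive_tool --commands '[[[0, 0, 0, 0], [0, 0, 0, 0], [0, 0, 0, 0], [0, 0, 0, 0], [0, 0, 0, 0], [0, 0, 0, 0], [0, 0, 0, 0]]]' --grip 0

```text
time: 15.1
tool_pos: [0.4673, 0.0972, 0.0837]
ee_rot: [1.604, 1.57, -0.177]
wrist_force: [-1.0, -0.7, 0.3]
width: 0.0115
```

>>> drive_tool --commands '[[[-0.06, 0, 0, 0], [-0.1, 0, 0, 0], [-0.1, 0, 0, 0], [-0.1, 0, 0, 0], [-0.1, 0, 0, 0], [-0.1, 0, 0, 0], [0, 0, 0, 0]]]'

```text
time: 15.8
tool_pos: [0.4691, 0.0974, 0.2274]
ee_rot: [1.859, 1.563, 0.079]
wrist_force: [0.1, 0.3, -0.7]
width: 0.011
```

```bash
python3 - <<'E'
from h import *
go(.443,.385,.085,258.1)
E
```

```text
t15.8 pos [0.4691 0.0974 0.2274] yaw 257.97 F [ 0.1  0.3 -0.7] w 0.0110
total shift [ 0.569 -0.346 -1.102] turn -0.0004
tool axes [[0.008, 0.978, -0.208], [0.001, -0.208, -0.978], [-1.0, 0.008, -0.002]]
```

>>> drive_tool --commands '[[[0, -0.043, -0.138, 0], [0, -0.043, -0.138, 0], [0, -0.043, -0.138, 0], [0, -0.043, -0.138, 0], [0, -0.043, -0.138, 0], [0, -0.043, -0.138, 0], [0, -0.043, -0.138, 0], [0, -0.043, -0.138, 0], [0, 0, 0, 0], [0.1, 0, 0, 0], [0.1, 0, 0, 0], [0.1, 0, 0, 0], [0.1, 0, 0, 0], [0.1, 0, 0, 0], [0.05, 0, 0, 0], [0.01, 0, 0, 0], [0, 0, 0, 0]]]'

```text
time: 17.5
tool_pos: [0.4407, 0.3847, 0.0833]
ee_rot: [-0.34, 1.57, -2.121]
wrist_force: [-0.4, 0.2, -0.7]
width: 0.0109
```

>>> drive_tool --commands '[[[0, 0, 0, 0], [0, 0, 0, 0], [0, 0, 0, 0], [0, 0, 0, 0], [0, 0.06, 0, 0], [0, 0.08, 0, 0], [0, 0.08, 0, 0], [0, 0.06, 0, 0], [0, 0, 0, 0], [-0.08, 0, 0, 0], [-0.1, 0, 0, 0], [-0.12, 0, 0, 0], [-0.12, 0, 0, 0], [-0.12, 0, 0, 0], [0, 0, 0, 0]]]' --grip 0.5

```text
time: 19.0
tool_pos: [0.5105, 0.372, 0.2246]
ee_rot: [2.347, 1.561, 0.567]
wrist_force: [0.8, -0.0, 0.9]
width: 0.0468
```

```bash
python3 - <<'E'
from h import *
s=snap('wrist','w5.png')
go(.4555,.0495,.22,258.1)
E
```

```text
t19.1 pos [0.5097 0.3714 0.2215] yaw 258.00 F [-0.1  0.5 -0.7] w 0.0470
total shift [1.000e-03 5.600e-02 1.305e+00] turn -0.0003
tool axes [[0.005, 0.978, -0.208], [0.003, -0.208, -0.978], [-1.0, 0.004, -0.004]]
```

View pics/w5.png

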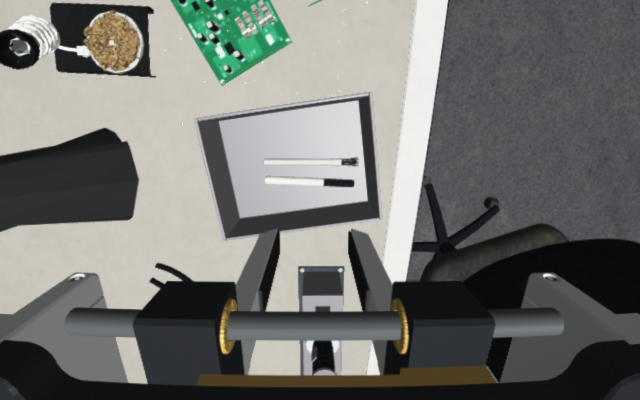

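>>> drive_tool --commands '[[[0, 0.006, 0.145, 0], [0, 0.006, 0.145, 0], [0, 0.006, 0.145, 0], [0, 0.006, 0.145, 0], [0, 0.006, 0.145, 0], [0, 0.006, 0.145, 0], [0, 0.006, 0.145, 0], [0, 0.007, 0.145, 0], [0, 0.007, 0.145, 0], [0, 0, 0, 0], [0.08, 0, 0, 0], [0.1, 0, 0, 0], [0.1, 0, 0, 0], [0.1, 0, 0, 0], [0.08, 0, 0, 0], [0, 0, 0, 0], [0, 0, 0, 0]]]'

```text
time: 20.75
tool_pos: [0.454, 0.0492, 0.1025]
ee_rot: [-1.486, 1.568, 3.018]
wrist_force: [0.3, 0.2, -0.1]
width: 0.0465
```

```bash
python3 - <<'E'
from h import *
go(.4555,.0495,.080,258.1)
E
```

```text
t20.8 pos [0.454  0.0492 0.1025] yaw 258.02 F [ 0.3  0.2 -0.1] w 0.0465
total shift [ 0.09   0.006 -0.002] turn -0.0002
tool axes [[-0.002, 0.978, -0.208], [0.0, -0.208, -0.978], [-1.0, -0.002, 0.0]]
```

>>> drive_tool --commands '[[[0.05, 0.006, 0, 0], [0.04, 0, 0, 0], [0, 0, 0, 0]]]'

```text
time: 21.05
tool_pos: [0.4552, 0.0483, 0.0794]
ee_rot: [-1.361, 1.568, 3.141]
wrist_force: [0.2, -0.9, -0.1]
width: 0.047
```

>>> drive_tool --commands '[[[0, 0, 0, 0], [0, 0, 0, 0], [0, 0, 0, 0], [0, 0, 0, 0], [0, 0, 0, 0], [0, 0, 0, 0], [0, 0, 0, 0]]]' --grip 0

```text
time: 21.75
tool_pos: [0.4564, 0.0482, 0.0812]
ee_rot: [1.579, 1.57, -0.202]
wrist_force: [0.1, 0.5, 0.3]
width: 0.0097
```

>>> drive_tool --commands '[[[-0.06, 0, 0, 0], [-0.1, 0, 0, 0], [-0.1, 0, 0, 0], [-0.1, 0, 0, 0], [-0.1, 0, 0, 0], [-0.12, 0, 0, 0], [0, 0, 0, 0]]]'

```text
time: 22.45
tool_pos: [0.4584, 0.0482, 0.2306]
ee_rot: [1.76, 1.562, -0.021]
wrist_force: [0.1, 0.4, 1.0]
width: 0.0095
```

```bash
python3 - <<'E'
from h import *
go(.443,.42,.085,258.1)
snap('top','t6.png')
E
```

```text
t22.4 pos [0.4584 0.0482 0.2306] yaw 257.98 F [0.1 0.4 1. ] w 0.0095
total shift [ 0.582 -0.375 -1.441] turn -0.0003
tool axes [[0.009, 0.978, -0.208], [-0.0, -0.208, -0.978], [-1.0, 0.009, -0.002]]
```

View pics/t6.png

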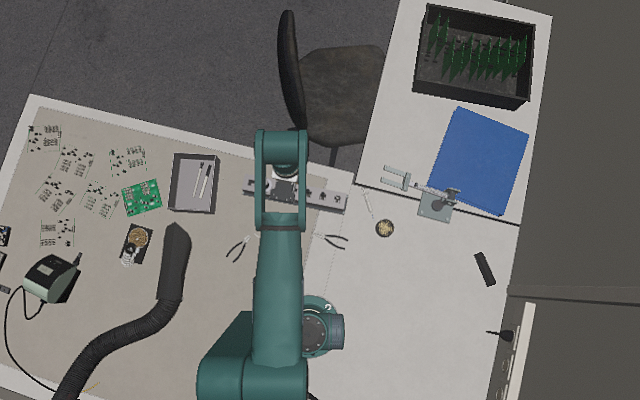

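>>> drive_tool --commands '[[[0, -0.038, -0.144, 0], [0, -0.038, -0.144, 0], [0, -0.038, -0.144, 0], [0, -0.038, -0.144, 0], [0, -0.038, -0.144, 0], [0, -0.038, -0.144, 0], [0, -0.038, -0.144, 0], [0, -0.038, -0.144, 0], [0, -0.038, -0.144, 0], [0, -0.038, -0.144, 0], [0, 0, 0, 0], [0.1, 0, 0, 0], [0.1, 0, 0, 0], [0.1, 0, 0, 0], [0.1, 0, 0, 0], [0.1, 0, 0, 0], [0.05, 0, 0, 0], [0.03, 0, 0, 0], [0, 0, 0, 0]]]'

```text
time: 24.4
tool_pos: [0.4379, 0.4192, 0.0797]
ee_rot: [-0.594, 1.568, -2.376]
wrist_force: [0.1, -0.1, -0.3]
width: 0.0099
```

>>> drive_tool --commands '[[[0, 0, 0, 0], [0, 0, 0, 0], [0, 0, 0, 0], [0, 0, 0, 0], [0, 0.06, 0, 0], [0, 0.08, 0, 0], [0, 0.08, 0, 0], [0, 0.06, 0, 0], [0, 0, 0, 0], [-0.08, 0, 0, 0], [-0.1, 0, 0, 0], [-0.12, 0, 0, 0], [-0.12, 0, 0, 0], [-0.12, 0, 0, 0], [0, 0, 0, 0]]]' --grip 0.5

```text
time: 25.9
tool_pos: [0.5082, 0.4071, 0.2223]
ee_rot: [2.396, 1.56, 0.616]
wrist_force: [0.6, 0.0, 0.1]
width: 0.0467
```

```bash
python3 - <<'E'
from h import *
s=snap('wrist','w6.png')
go(.445,.0005,.22,258.1)
E
```

```text
t25.9 pos [0.5074 0.4065 0.2191] yaw 258.00 F [0.8 0.2 0.3] w 0.0469
total shift [-0.01   0.093  1.64 ] turn -0.0003
tool axes [[0.005, 0.978, -0.208], [0.003, -0.208, -0.978], [-1.0, 0.004, -0.004]]
```

View pics/w6.png

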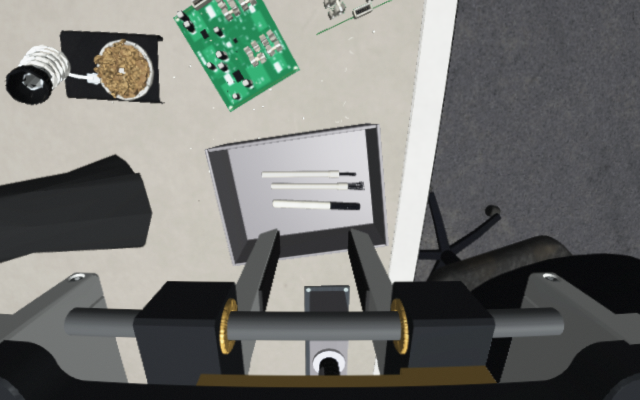

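Three lie flat. Next pocket 4 (y≈0).

>>> drive_tool --commands '[[[0, 0.009, 0.149, 0], [0, 0.009, 0.149, 0], [0, 0.009, 0.149, 0], [0, 0.009, 0.149, 0], [0, 0.009, 0.149, 0], [0, 0.009, 0.149, 0], [0, 0.009, 0.149, 0], [0, 0.009, 0.149, 0], [0, 0.009, 0.149, 0], [0, 0.009, 0.149, 0], [0, 0.009, 0.149, 0], [0, 0, 0, 0], [0.08, 0, 0, 0], [0.1, 0, 0, 0], [0.1, 0, 0, 0], [0.1, 0, 0, 0], [0.08, 0, 0, 0], [0, 0, 0, 0], [0, 0, 0, 0]]]'

```text
time: 27.85
tool_pos: [0.4449, 0.0004, 0.1001]
ee_rot: [-1.641, 1.568, 2.862]
wrist_force: [0.5, -0.2, 1.3]
width: 0.0471
```

```bash
python3 - <<'E'
from h import *
go(.445,.0005,.080,258.1)
E
```

```text
t27.9 pos [4.449e-01 4.000e-04 1.001e-01] yaw 258.02 F [ 0.5 -0.2  1.3] w 0.0471
total shift [ 0.08  0.   -0.  ] turn -0.0002
tool axes [[-0.002, 0.978, -0.208], [0.001, -0.208, -0.978], [-1.0, -0.002, -0.0]]
```

>>> drive_tool --commands '[[[0.05, 0, 0, 0], [0.03, 0, 0, 0], [0, 0, 0, 0]]]'

```text
time: 28.15
tool_pos: [0.4448, -0.0002, 0.0798]
ee_rot: [-1.468, 1.569, 3.034]
wrist_force: [-0.9, 0.1, 0.8]
width: 0.0471
```

>>> drive_tool --commands '[[[0, 0, 0, 0], [0, 0, 0, 0], [0, 0, 0, 0], [0, 0, 0, 0], [0, 0, 0, 0], [0, 0, 0, 0], [0, 0, 0, 0]]]' --grip 0

```text
time: 28.85
tool_pos: [0.4458, -0.0004, 0.0812]
ee_rot: [1.436, 1.57, -0.345]
wrist_force: [0.3, -0.4, 0.6]
width: 0.0114
```

>>> drive_tool --commands '[[[-0.06, 0, 0, 0], [-0.1, 0, 0, 0], [-0.1, 0, 0, 0], [-0.1, 0, 0, 0], [-0.1, 0, 0, 0], [-0.12, 0, 0, 0], [0, 0, 0, 0]]]'

```text
time: 29.55
tool_pos: [0.4478, -0.0006, 0.2306]
ee_rot: [1.65, 1.562, -0.131]
wrist_force: [-0.0, 0.6, 0.5]
width: 0.0113
```

```bash
python3 - <<'E'
from h import *
go(.447,.375,.085,258.1)
E
```

```text
t29.6 pos [ 0.4478 -0.0006  0.2306] yaw 257.97 F [-0.   0.6  0.5] w 0.0113
total shift [ 0.58  -0.321 -1.469] turn -0.0004
tool axes [[0.009, 0.978, -0.208], [-0.001, -0.208, -0.978], [-1.0, 0.009, -0.001]]
```

>>> drive_tool --commands '[[[0, -0.031, -0.141, 0], [0, -0.031, -0.141, 0], [0, -0.031, -0.141, 0], [0, -0.031, -0.141, 0], [0, -0.031, -0.141, 0], [0, -0.031, -0.141, 0], [0, -0.031, -0.141, 0], [0, -0.031, -0.141, 0], [0, -0.031, -0.141, 0], [0, -0.031, -0.141, 0], [0, 0, 0, 0], [0.1, 0, 0, 0], [0.1, 0, 0, 0], [0.1, 0, 0, 0], [0.1, 0, 0, 0], [0.1, 0, 0, 0], [0.05, 0, 0, 0], [0.02, 0, 0, 0], [0, 0, 0, 0]]]'

```text
time: 31.45
tool_pos: [0.4431, 0.36, 0.0829]
ee_rot: [-0.584, 1.57, -2.366]
wrist_force: [0.5, 0.3, 0.3]
width: 0.0111
```

>>> drive_tool --commands '[[[0, 0, 0, 0], [0, 0, 0, 0], [0, 0, 0, 0], [0, 0, 0, 0], [0, 0.06, 0, 0], [0, 0.08, 0, 0], [0, 0.08, 0, 0], [0, 0.06, 0, 0], [0, 0, 0, 0], [-0.08, 0, 0, 0], [-0.1, 0, 0, 0], [-0.12, 0, 0, 0], [-0.12, 0, 0, 0], [-0.12, 0, 0, 0], [0, 0, 0, 0]]]' --grip 0.5

```text
time: 32.95
tool_pos: [0.5133, 0.3473, 0.2246]
ee_rot: [2.311, 1.561, 0.531]
wrist_force: [-0.4, 0.2, 1.4]
width: 0.0471
```

```bash
python3 - <<'E'
from h import *
s=snap('wrist','w7.png')
go(.435,-.0485,.22,258.1)
E
```

```text
t33.0 pos [0.5124 0.3468 0.2215] yaw 258.00 F [-0.6 -0.1 -0.3] w 0.0465
total shift [-0.     0.026  1.611] turn -0.0003
tool axes [[0.005, 0.978, -0.208], [0.003, -0.208, -0.978], [-1.0, 0.004, -0.004]]
```

View pics/w7.png

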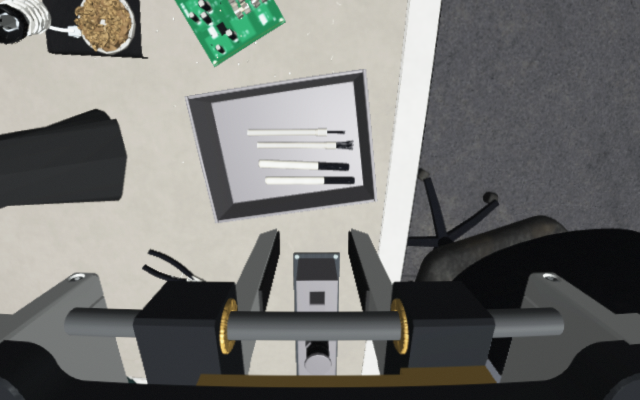

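>>> drive_tool --commands '[[[0, 0.003, 0.146, 0], [0, 0.003, 0.146, 0], [0, 0.003, 0.146, 0], [0, 0.003, 0.146, 0], [0, 0.003, 0.146, 0], [0, 0.003, 0.146, 0], [0, 0.003, 0.146, 0], [0, 0.003, 0.147, 0], [0, 0.003, 0.147, 0], [0, 0.003, 0.147, 0], [0, 0.003, 0.147, 0], [0, 0, 0, 0], [0.08, 0, 0, 0], [0.1, 0, 0, 0], [0.1, 0, 0, 0], [0.1, 0, 0, 0], [0.08, 0, 0, 0], [0, 0, 0, 0], [0, 0, 0, 0]]]'

```text
time: 34.9
tool_pos: [0.4353, -0.0485, 0.1026]
ee_rot: [-1.734, 1.568, 2.769]
wrist_force: [0.2, -0.1, 0.0]
width: 0.047
```

```bash
python3 - <<'E'
from h import *
go(.435,-.0485,.08,258.1)
E
```

```text
t34.9 pos [ 0.4353 -0.0485  0.1026] yaw 258.02 F [ 0.2 -0.1  0. ] w 0.0470
total shift [ 0.09  -0.001  0.   ] turn -0.0002
tool axes [[-0.002, 0.978, -0.208], [0.001, -0.208, -0.978], [-1.0, -0.002, -0.0]]
```

>>> drive_tool --commands '[[[0.05, 0, 0, 0], [0.04, 0, 0, 0], [0, 0, 0, 0]]]'

```text
time: 35.2
tool_pos: [0.4349, -0.0491, 0.0794]
ee_rot: [-1.588, 1.568, 2.914]
wrist_force: [-0.2, -1.1, -0.2]
width: 0.047
```

>>> drive_tool --commands '[[[0, 0, 0, 0], [0, 0, 0, 0], [0, 0, 0, 0], [0, 0, 0, 0], [0, 0, 0, 0], [0, 0, 0, 0], [0, 0, 0, 0]]]' --grip 0

```text
time: 35.9
tool_pos: [0.4361, -0.0495, 0.0812]
ee_rot: [1.346, 1.57, -0.435]
wrist_force: [-0.7, -1.1, 0.4]
width: 0.0107
```

>>> drive_tool --commands '[[[-0.06, 0, 0, 0], [-0.1, 0, 0, 0], [-0.1, 0, 0, 0], [-0.1, 0, 0, 0], [-0.1, 0, 0, 0], [-0.12, 0, 0, 0], [0, 0, 0, 0]]]'

```text
time: 36.6
tool_pos: [0.438, -0.0499, 0.2305]
ee_rot: [1.536, 1.562, -0.245]
wrist_force: [0.6, 0.0, -0.2]
width: 0.0109
```

```bash
python3 - <<'E'
from h import *
go(.447,.435,.085,258.1)
snap('top','t8.png')
E
```

```text
t36.6 pos [ 0.438  -0.0499  0.2305] yaw 257.97 F [ 0.6  0.  -0.2] w 0.0109
total shift [ 0.578 -0.374 -1.905] turn -0.0004
tool axes [[0.008, 0.978, -0.208], [-0.002, -0.208, -0.978], [-1.0, 0.009, 0.0]]
```

View pics/t8.png

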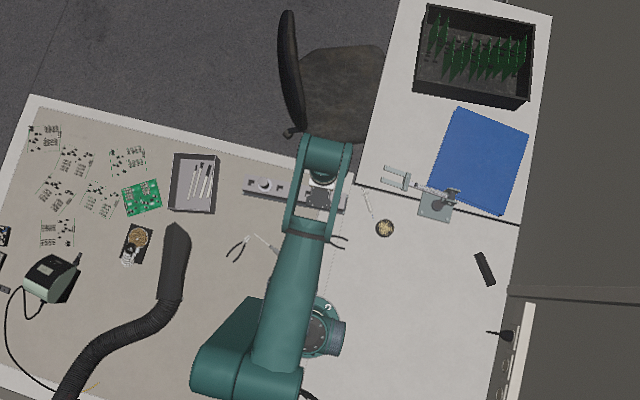

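>>> drive_tool --commands '[[[0, -0.029, -0.146, 0], [0, -0.029, -0.146, 0], [0, -0.029, -0.146, 0], [0, -0.029, -0.146, 0], [0, -0.029, -0.146, 0], [0, -0.029, -0.146, 0], [0, -0.029, -0.147, 0], [0, -0.029, -0.147, 0], [0, -0.029, -0.147, 0], [0, -0.029, -0.147, 0], [0, -0.029, -0.147, 0], [0, -0.029, -0.147, 0], [0, -0.026, -0.147, 0], [0, 0, 0, 0]]]'

```text
time: 38.05
tool_pos: [0.4421, 0.439, 0.2215]
ee_rot: [-0.928, 1.565, -2.704]
wrist_force: [0.3, -0.6, -0.0]
width: 0.0111
```

>>> drive_tool --commands '[[[0.1, 0, 0, 0], [0.1, 0, 0, 0], [0.1, 0, 0, 0], [0.1, 0, 0, 0], [0.1, 0, 0, 0], [0.05, 0, 0, 0], [0.02, 0, 0, 0], [0, 0, 0, 0]]]'

```text
time: 38.85
tool_pos: [0.4434, 0.4351, 0.084]
ee_rot: [-0.592, 1.57, -2.373]
wrist_force: [0.3, 0.3, 1.1]
width: 0.0111
```

>>> drive_tool --commands '[[[0, 0, 0, 0], [0, 0, 0, 0], [0, 0, 0, 0], [0, 0, 0, 0], [0, 0.06, 0, 0], [0, 0.08, 0, 0], [0, 0.08, 0, 0], [0, 0.06, 0, 0], [0, 0, 0, 0], [-0.08, 0, 0, 0], [-0.1, 0, 0, 0], [-0.12, 0, 0, 0], [-0.12, 0, 0, 0], [-0.12, 0, 0, 0], [0, 0, 0, 0]]]' --grip 0.5

```text
time: 40.35
tool_pos: [0.5135, 0.4228, 0.2249]
ee_rot: [2.411, 1.56, 0.631]
wrist_force: [-0.0, -0.9, 0.7]
width: 0.047
```

```bash
python3 - <<'E'
from h import *
s=snap('wrist','w9.png')
go(.4245,-.0975,.22,258.1)
E
```

```text
t40.4 pos [0.5128 0.4222 0.2217] yaw 258.01 F [-0.7  0.2 -0.1] w 0.0473
total shift [-2.000e-03  8.700e-02  2.107e+00] turn -0.0003
tool axes [[0.005, 0.978, -0.208], [0.004, -0.208, -0.978], [-1.0, 0.004, -0.004]]
```

View pics/w9.png

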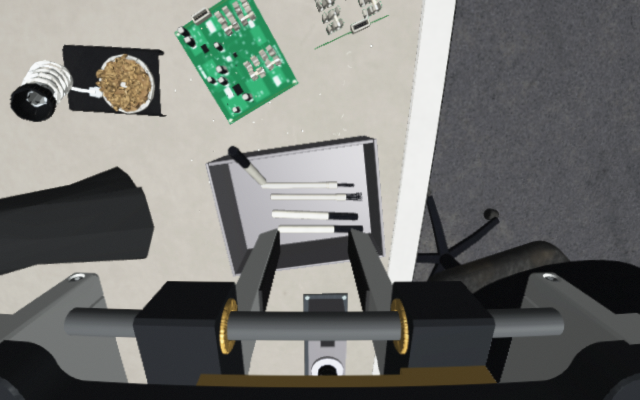

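```bash
python3 - <<'E'
from h import *
np.set_printoptions(precision=3,suppress=True)
s=snap('wrist');P=cloud(s)
for u,v in [(232,148),(235,151),(238,154),(243,160),(250,168),(258,177),(265,185)]: print(u,v,P[v,u],s['pixels'][v,u])
for n,(u,v) in dict(c00=(208,165),c01=(373,138),c11=(383,258),c10=(236,273)).items(): print(n,onplane(s,[u,v],.08))
p=s['pixels'][130:280,200:400];cv2.imwrite('pics/w9z.png',cv2.resize(p,None,fx=4,fy=4,interpolation=cv2.INTER_CUBIC)[...,::-1])
E
```

```text
232 148 [0.447 0.491 0.125] [24 26 31]
235 151 [0.449 0.488 0.126] [24 26 31]
238 154 [0.45  0.484 0.122] [17 19 22]
243 160 [0.45  0.476 0.107] [18 20 23]
250 168 [0.448 0.463 0.081] [197 197 187]
258 177 [0.446 0.445 0.047] [199 199 189]
265 185 [0.445 0.427 0.013] [231 232 231]
c00 [[0.401 0.477 0.08 ]]
c01 [[0.591 0.467 0.08 ]]
c11 [[0.581 0.317 0.08 ]]
c10 [[0.393 0.335 0.08 ]]
```

View pics/w9z.png

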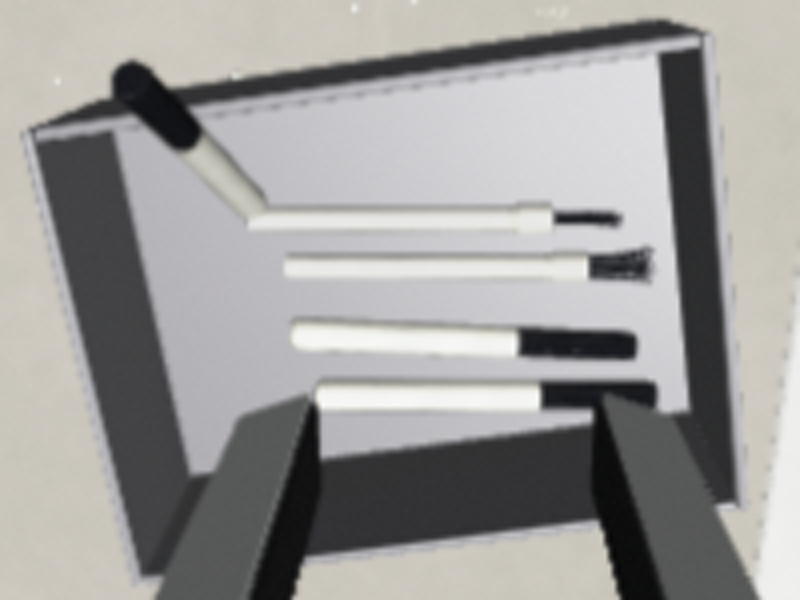

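```bash
python3 - <<'E'
from h import *
go(.400,.477,.092,258.1)
E
```

```text
t40.5 pos [0.5121 0.4216 0.219 ] yaw 257.99 F [ 0.2  0.3 -0.9] w 0.0471
total shift [ 0.508 -0.485 -0.123] turn -0.0003
tool axes [[0.001, 0.978, -0.208], [0.001, -0.208, -0.978], [-1.0, 0.001, -0.001]]
```

>>> drive_tool --commands '[[[0, -0.12, -0.03, 0], [0, -0.12, -0.03, 0], [0, -0.12, -0.03, 0], [0, -0.12, -0.03, 0], [0, 0, 0, 0], [0.1, 0, 0, 0], [0.1, 0, 0, 0], [0.1, 0, 0, 0], [0.1, 0, 0, 0], [0.08, 0, 0, 0], [0.02, 0, 0, 0], [0, 0, 0, 0], [0, 0, 0, 0]]]' --grip 0

```text
time: 41.75
tool_pos: [0.4016, 0.4757, 0.0939]
ee_rot: [2.333, 1.57, 0.552]
wrist_force: [-0.9, 1.6, -0.1]
width: 0.0005
```

>>> drive_tool --commands '[[[0, 0.06, 0, 0], [0, 0.06, 0, 0], [0, 0.06, 0, 0], [0, 0.06, 0, 0], [0, 0.06, 0, 0], [0, 0.06, 0, 0], [0, 0.06, 0, 0], [0, 0, 0, 0], [-0.1, 0, 0, 0], [-0.1, 0, 0, 0], [-0.12, 0, 0, 0], [-0.12, 0, 0, 0], [-0.08, 0, 0, 0], [0, 0, 0.12, 0], [0, 0, 0.12, 0], [0, 0, 0, 0]]]'

```text
time: 43.35
tool_pos: [0.4905, 0.3927, 0.2242]
ee_rot: [0.175, 1.57, -1.608]
wrist_force: [0.3, -0.0, -0.3]
width: 0.0003
```

```bash
python3 - <<'E'
from h import *
s=snap('wrist','w10.png')
go(.4245,-.0975,.22,258.1)
E
```

```text
t43.4 pos [0.4908 0.3943 0.2241] yaw 257.92 F [-1.1 -0.1 -0. ] w 0.0002
total shift [0.015 0.152 1.979] turn -0.0005
tool axes [[0.0, 0.978, -0.209], [0.001, -0.209, -0.978], [-1.0, 0.0, -0.001]]
```

View pics/w10.png

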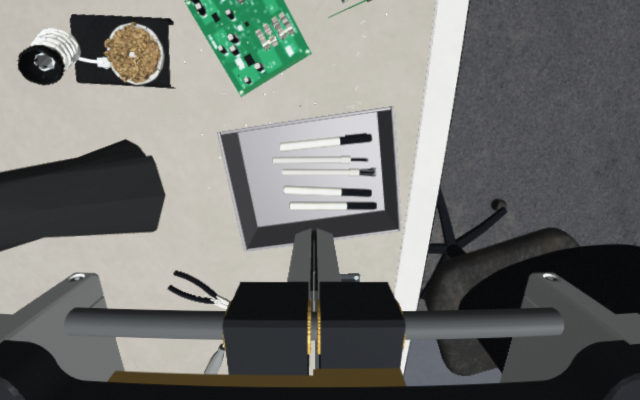

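>>> drive_tool --commands '[[[0, 0.012, 0.15, 0], [0, 0.012, 0.152, 0], [0, 0.012, 0.152, 0], [0, 0.012, 0.152, 0], [0, 0.012, 0.152, 0], [0, 0.012, 0.152, 0], [0, 0.012, 0.152, 0], [0, 0.012, 0.152, 0], [0, 0.012, 0.152, 0], [0, 0.012, 0.152, 0], [0, 0.012, 0.152, 0], [0, 0.012, 0.152, 0], [0, 0.01, 0.152, 0], [0, 0, 0, 0], [0.08, 0, 0, 0], [0.1, 0, 0, 0], [0.1, 0, 0, 0], [0.1, 0, 0, 0], [0.08, 0, 0, 0], [0, 0, 0, 0]]]' --grip 0.5

```text
time: 45.4
tool_pos: [0.4246, -0.0935, 0.1054]
ee_rot: [-1.845, 1.564, 2.659]
wrist_force: [-0.3, 0.2, -0.1]
width: 0.0471
```

```bash
python3 - <<'E'
from h import *
go(.4245,-.0975,.08,258.1)
E
```

```text
t45.4 pos [ 0.4246 -0.0935  0.1054] yaw 258.07 F [-0.3  0.2 -0.1] w 0.0471
total shift [0.102 0.004 0.016] turn -0.0001
tool axes [[-0.006, 0.978, -0.207], [0.003, -0.207, -0.978], [-1.0, -0.007, -0.002]]
```

>>> drive_tool --commands '[[[0.06, 0.004, 0.012, 0], [0.04, 0, 0, 0], [0, 0, 0, 0]]]'

```text
time: 45.7
tool_pos: [0.4262, -0.098, 0.0828]
ee_rot: [-1.916, 1.569, 2.587]
wrist_force: [0.3, 0.4, -0.1]
width: 0.047
```

>>> drive_tool --commands '[[[0, 0, 0, 0], [0, 0, 0, 0], [0, 0, 0, 0], [0, 0, 0, 0], [0, 0, 0, 0], [0, 0, 0, 0], [0, 0, 0, 0]]]' --grip 0

```text
time: 46.4
tool_pos: [0.4266, -0.0989, 0.0838]
ee_rot: [1.345, 1.57, -0.436]
wrist_force: [-0.2, -0.4, 0.9]
width: 0.01
```

>>> drive_tool --commands '[[[-0.06, 0, 0, 0], [-0.1, 0, 0, 0], [-0.1, 0, 0, 0], [-0.1, 0, 0, 0], [-0.1, 0, 0, 0], [-0.12, 0, 0, 0], [0, 0, 0, 0]]]'

```text
time: 47.1
tool_pos: [0.4284, -0.0995, 0.233]
ee_rot: [1.419, 1.562, -0.362]
wrist_force: [-0.5, 0.4, 0.7]
width: 0.01
```

```bash
python3 - <<'E'
from h import *
go(.445,.415,.09,258.1)
snap('top','t11.png')
E
```

```text
t47.1 pos [ 0.4284 -0.0995  0.233 ] yaw 257.97 F [-0.5  0.4  0.7] w 0.0100
total shift [ 0.566 -0.369 -2.028] turn -0.0004
tool axes [[0.008, 0.978, -0.208], [-0.003, -0.208, -0.978], [-1.0, 0.009, 0.001]]
```

View pics/t11.png

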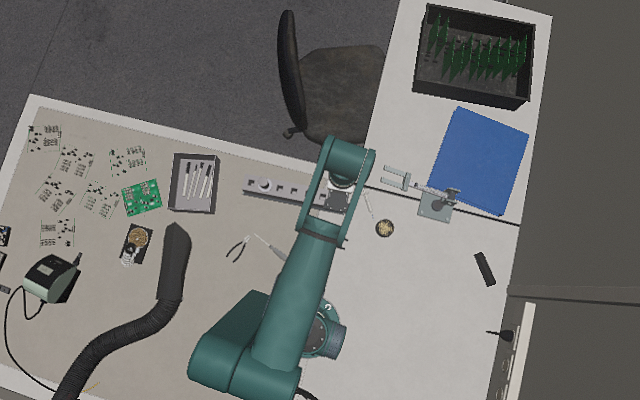

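>>> drive_tool --commands '[[[0, -0.028, -0.141, 0], [0, -0.028, -0.141, 0], [0, -0.028, -0.141, 0], [0, -0.028, -0.141, 0], [0, -0.028, -0.141, 0], [0, -0.028, -0.141, 0], [0, -0.028, -0.141, 0], [0, -0.028, -0.141, 0], [0, -0.028, -0.141, 0], [0, -0.028, -0.141, 0], [0, -0.028, -0.141, 0], [0, -0.028, -0.141, 0], [0, -0.028, -0.141, 0], [0, -0.028, -0.141, 0], [0, 0, 0, 0]]]'

```text
time: 48.65
tool_pos: [0.4319, 0.4072, 0.2245]
ee_rot: [-0.96, 1.566, -2.736]
wrist_force: [1.0, -0.2, -0.1]
width: 0.0097
```

>>> drive_tool --commands '[[[0.1, 0, 0, 0], [0.1, 0, 0, 0], [0.1, 0, 0, 0], [0.1, 0, 0, 0], [0.1, 0, 0, 0], [0.05, 0, 0, 0], [0, 0, 0, 0]]]'

```text
time: 49.35
tool_pos: [0.4318, 0.4022, 0.0874]
ee_rot: [-0.661, 1.564, -2.442]
wrist_force: [-0.2, -0.0, -0.1]
width: 0.0097
```

>>> drive_tool --commands '[[[0, 0, 0, 0], [0, 0, 0, 0], [0, 0, 0, 0], [0, 0.02, 0, 0], [0, 0.06, 0, 0], [0, 0.08, 0, 0], [0, 0.08, 0, 0], [0, 0.06, 0, 0], [0, 0, 0, 0], [-0.08, 0, 0, 0], [-0.1, 0, 0, 0], [-0.12, 0, 0, 0], [-0.12, 0, 0, 0], [-0.12, 0, 0, 0], [0, 0, 0, 0]]]' --grip 0.5

```text
time: 50.85
tool_pos: [0.5082, 0.3901, 0.2322]
ee_rot: [2.374, 1.56, 0.594]
wrist_force: [-0.0, 0.2, 1.2]
width: 0.047
```

```bash
python3 - <<'E'
from h import *
s=snap('wrist','w12.png')
go(.4755,.147,.22,258.1)
E
```

```text
t50.9 pos [0.5074 0.3895 0.2291] yaw 258.00 F [-0.6  0.1 -1.2] w 0.0470
total shift [0.033 0.077 0.976] turn -0.0003
tool axes [[0.005, 0.978, -0.208], [0.003, -0.208, -0.978], [-1.0, 0.004, -0.004]]
```

View pics/w12.png

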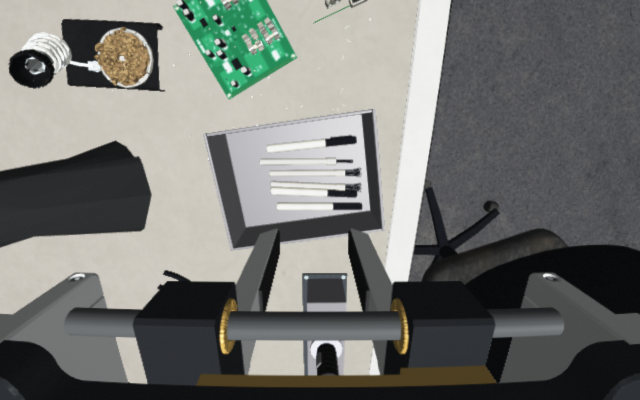

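>>> drive_tool --commands '[[[0, 0.011, 0.139, 0], [0, 0.011, 0.139, 0], [0, 0.011, 0.139, 0], [0, 0.011, 0.139, 0], [0, 0.011, 0.14, 0], [0, 0.011, 0.14, 0], [0, 0.011, 0.14, 0], [0, 0, 0, 0], [0, 0, 0, 0]]]' --grip 0.7

```text
time: 51.8
tool_pos: [0.474, 0.1457, 0.2243]
ee_rot: [-1.432, 1.568, 3.069]
wrist_force: [-0.0, 0.0, 0.0]
width: 0.0661
```

```bash
python3 - <<'E'
from h import *
s=snap('wrist','w13.png')
go(.4755,.147,.088,258.1)
E
```

```text
t51.9 pos [0.4742 0.1464 0.2245] yaw 257.97 F [-0.4 -0.3 -0.3] w 0.0656
total shift [ 0.546  0.006 -0.004] turn -0.0004
tool axes [[-0.002, 0.978, -0.208], [0.0, -0.208, -0.978], [-1.0, -0.002, 0.0]]
```

View pics/w13.png

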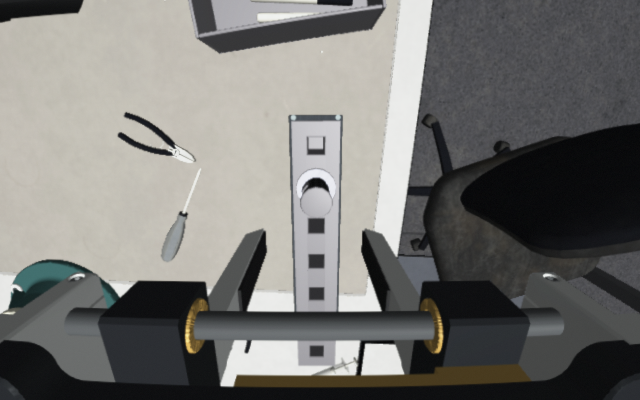

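>>> drive_tool --commands '[[[0.08, 0.006, 0, 0], [0.1, 0, 0, 0], [0.1, 0, 0, 0], [0.1, 0, 0, 0], [0.08, 0, 0, 0], [0.05, 0, 0, 0], [0.03, 0, 0, 0], [0, 0, 0, 0], [0, 0, 0, 0]]]'

```text
time: 52.75
tool_pos: [0.4769, 0.1461, 0.0918]
ee_rot: [1.947, 1.569, 0.166]
wrist_force: [-0.5, -0.5, 0.7]
width: 0.0658
```

>>> drive_tool --commands '[[[0, 0, 0, 0], [0, 0, 0, 0], [0, 0, 0, 0], [0, 0, 0, 0], [0, 0, 0, 0], [0, 0, 0, 0], [0, 0, 0, 0]]]' --grip 0

```text
time: 53.45
tool_pos: [0.4763, 0.1457, 0.0912]
ee_rot: [1.264, 1.571, -0.517]
wrist_force: [-0.2, -0.5, 1.8]
width: 0.0315
```

>>> drive_tool --commands '[[[-0.03, 0, 0, 0], [-0.06, 0, 0, 0], [-0.1, 0, 0, 0], [-0.1, 0, 0, 0], [-0.1, 0, 0, 0], [-0.1, 0, 0, 0], [-0.1, 0, 0, 0], [-0.12, 0, 0, 0], [-0.12, 0, 0, 0], [-0.12, 0, 0, 0], [-0.12, 0, 0, 0], [0, 0, 0, 0]]]'

```text
time: 54.65
tool_pos: [0.4773, 0.1459, 0.3629]
ee_rot: [1.951, 1.563, 0.17]
wrist_force: [0.2, -0.5, -1.5]
width: 0.032
```

```bash
python3 - <<'E'
from h import *
np.set_printoptions(precision=3,suppress=True)
go(.464,-.263,.35,258.1)
snap('wrist','w14.png');snap('scene','s14.png')
s=snap('top','t14.png');P=cloud(s)
p=cv2.resize(s['pixels'][145:225,360:480],None,fx=6,fy=6,interpolation=cv2.INTER_CUBIC);cv2.imwrite('pics/t14z.png',p[...,::-1])
E
```

```text
t54.6 pos [0.477 0.146 0.363] yaw 257.97 F [ 0.2 -0.5 -1.5] w 0.0320
total shift [0.049 0.288 1.611] turn -0.0004
tool axes [[0.008, 0.978, -0.208], [0.001, -0.208, -0.978], [-1.0, 0.008, -0.003]]
```

View pics/w14.png

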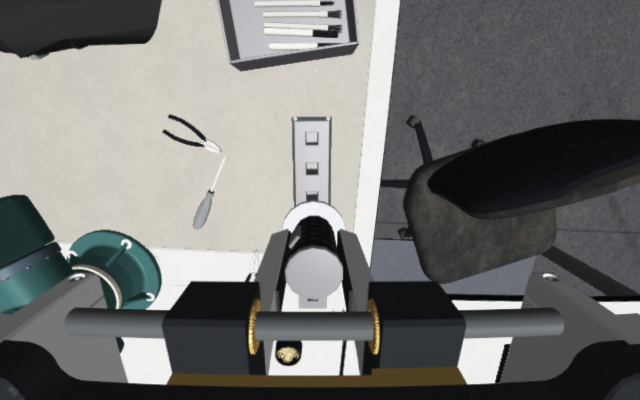

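View pics/t14z.png

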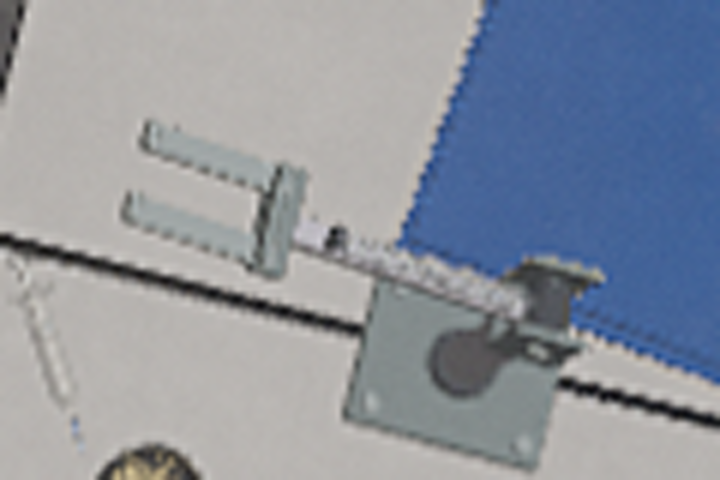

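View pics/s14.png

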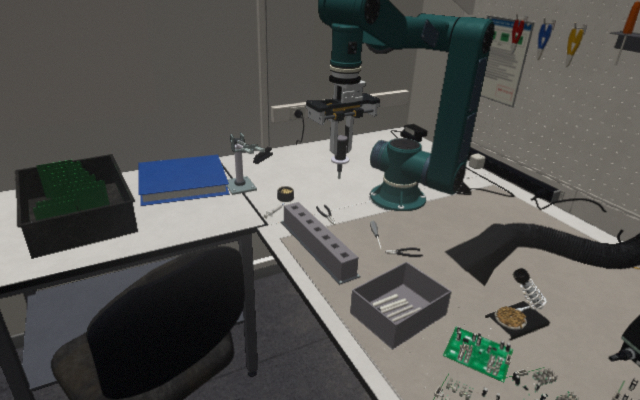

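```bash
python3 - <<'E'
from h import *
np.set_printoptions(precision=4,suppress=True)
s=dict(np.load('top0.npz'))
f=lambda u,v,z: onplane(s,[360+(u+.5)/6-.5,145+(v+.5)/6-.5],z)[0]
a1,a2=f(200,157,.237),f(250,171,.234)
b1,b2=f(180,222,.237),f(235,238,.234)
print(a1,a2,b1,b2)
print('tips',f(144,137,.247),f(122,208,.247),'bar',f(262,222,.23),f(285,170,.235),f(265,275,.235),'bar front top',f(275,175,.237),f(255,265,.237))
# depth-based prong points
P=cloud(s);m=np.zeros((400,640),bool);m[160:192,378:402]=1
q=m&(P[...,2]>.215)&(P[...,2]<.26);p=P[q];d=np.array([.29,.957]);d/=np.linalg.norm(d);n=np.array([d[1],-d[0]])
c=p[:,:2]@n;mid=c.mean()
print('lat',np.percentile(c,[0,2,50,98,100]))
for lab,w in(('far',c>np.median(c)+0),('near',c<np.median(c))):
    x=p[w][:,:2];v,*_=[cv2.fitLine(x.astype(np.float32),cv2.DIST_L2,0,.01,.01).ravel()];print(lab,v,len(x))
E
```

```text
[ 0.4828 -0.2658  0.237 ] [ 0.476  -0.2917  0.234 ] [ 0.4489 -0.2541  0.237 ] [ 0.441  -0.2825  0.234 ]
tips [ 0.4911 -0.2359  0.247 ] [ 0.4543 -0.2233  0.247 ] bar [ 0.4501 -0.2975  0.23  ] [ 0.4761 -0.3096  0.235 ] [ 0.4214 -0.2968  0.235 ] bar front top [ 0.4731 -0.3039  0.237 ] [ 0.4263 -0.2915  0.237 ]
lat [0.4927 0.4947 0.5081 0.5479 0.5495]
far [ 0.38    0.925   0.4819 -0.2641] 107
near [ 0.294   0.9558  0.4449 -0.258 ] 107
```

>>> drive_tool --commands '[[[0, 0.02, 0.115, 0], [0, 0.02, 0.115, 0], [0, 0.02, 0.115, 0], [0, 0.02, 0.115, 0], [0, 0.02, 0.115, 0], [0, 0.02, 0.115, 0], [0, 0.02, 0.115, 0], [0, 0.02, 0.115, 0], [0, 0.02, 0.115, 0], [0, 0.02, 0.115, 0], [0, 0.02, 0.115, 0], [0, 0.02, 0.115, 0], [0, 0.02, 0.115, 0], [0, 0.02, 0.115, 0], [0, 0, 0, 0], [0, 0, 0, 0], [0, 0, 0, 0]]]'

```text
time: 56.5
tool_pos: [0.4606, -0.2617, 0.3572]
ee_rot: [-2.118, 1.568, 2.385]
wrist_force: [0.2, -0.5, -2.4]
width: 0.0314
```

```bash
python3 - <<'E'
from h import *
go(.4648,-.264,.335,258.1)
s=snap('wrist','w15.png');
p=proj(s,[[.4641,-.2662,.234],[.4727,-.2296,.247],[.4497,-.2977,.235]]);print(p.round(0))
s=snap('scene','s15.png');p=cv2.resize(s['pixels'][60:210,190:320],None,fx=4,fy=4,interpolation=cv2.INTER_CUBIC);cv2.imwrite('pics/s15z.png',p[...,::-1])
E
```

```text
t56.5 pos [ 0.4606 -0.2617  0.3572] yaw 258.01 F [ 0.2 -0.5 -2.4] w 0.0314
total shift [0.089 0.019 0.006] turn -0.0002
tool axes [[-0.002, 0.978, -0.208], [0.002, -0.208, -0.978], [-1.0, -0.002, -0.001]]
[[317. 197.]
 [318. 165.]
 [311. 226.]]
```

View pics/w15.png

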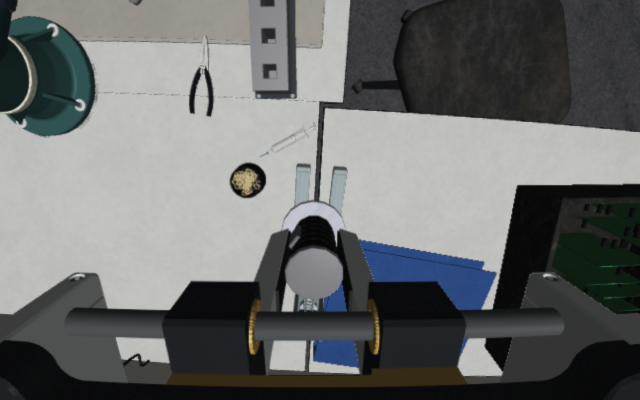

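View pics/s15z.png

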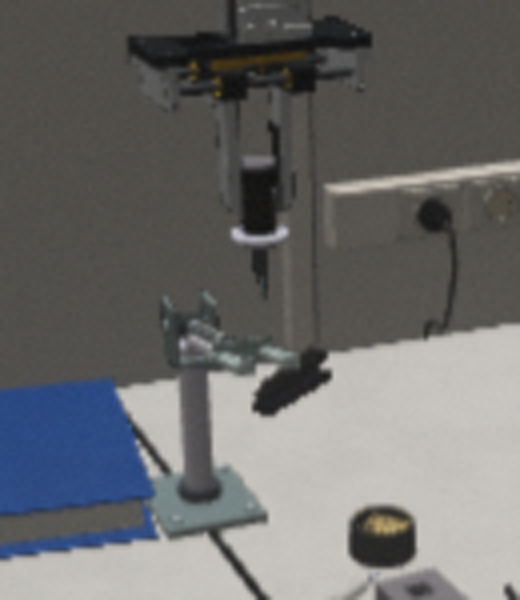

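```bash
python3 - <<'E'
from h import *
s=snap('scene')
img=cv2.resize(s['pixels'][60:210,190:320],None,fx=4,fy=4,interpolation=cv2.INTER_CUBIC)[...,::-1].copy()
E={'seat':[.4641,-.2662,.234],'tipF':[.4911,-.2359,.247],'tipN':[.4543,-.2233,.247],'bar1':[.4731,-.3039,.237],'bar2':[.4263,-.2915,.237],'col':[.4606,-.2617,.336],'bit':[.4606,-.2617,.284]}
for k,v in E.items():
    p=proj(s,v)[0];q=((p-[190,60])*4).astype(int);print(k,q);cv2.circle(img,tuple(map(int,q)),4,(0,0,255),1);cv2.putText(img,k,tuple(map(int,q+[5,0])),0,.4,(0,255,255),1)
cv2.imwrite('pics/s16.png',img)
s=snap('wrist')
g=s['pixels'][100:340,220:420];cv2.imwrite('pics/w16.png',cv2.resize(g,None,fx=2.5,fy=2.5,interpolation=cv2.INTER_CUBIC)[...,::-1])
E2=['seat','tipF','tipN','col','bit']
for k in E2: print(k,proj(s,E[k])[0].round(1))
E
```

```text
seat [254 355]
tipF [248 359]
tipN [294 353]
bar1 [220 341]
bar2 [274 332]
col [256 238]
bit [259 299]
seat [316.9 196.6]
tipF [336.4 167.4]
tipN [299.3 162.9]
col [312.8 227.9]
bit [312.9 207.2]
```

View pics/s16.png

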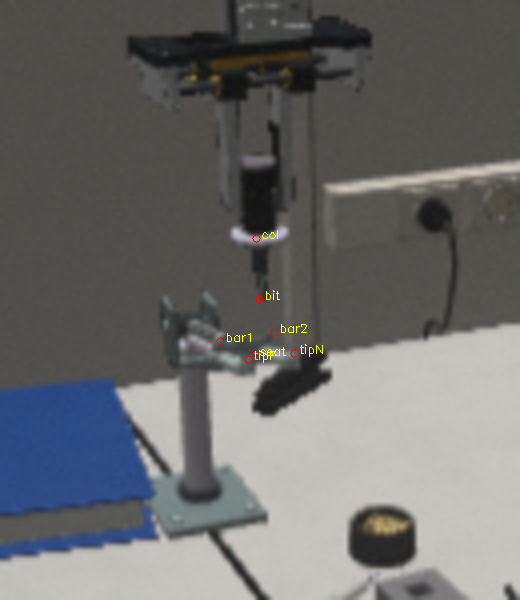

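View pics/w16.png

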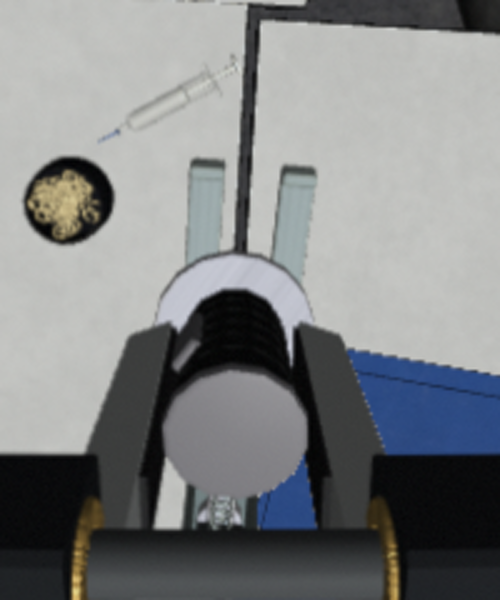

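>>> drive_tool --commands '[[[0.03, 0.024, 0.006, 0], [0.05, 0, 0, 0], [0.05, 0, 0, 0], [0.05, 0, 0, 0], [0.05, 0, 0, 0], [0.05, 0, 0, 0], [0.04, 0, 0, 0], [0.03, 0, 0, 0], [0, 0, 0, 0], [0, 0, 0, 0], [0, 0, 0, 0]]]'

```text
time: 57.8
tool_pos: [0.4667, -0.2655, 0.2719]
ee_rot: [1.119, 1.569, -0.661]
wrist_force: [-0.1, 0.3, -2.9]
width: 0.0318
```

```bash
python3 - <<'E'
from h import *
go(.466,-.2645,.207,258.1)
s=snap('wrist')
g=s['pixels'][100:340,220:420];a=cv2.resize(g,None,fx=2.5,fy=2.5,interpolation=cv2.INTER_CUBIC)[...,::-1]
cv2.imwrite('pics/w17.png',a)
s=snap('scene');p=cv2.resize(s['pixels'][80:180,200:300],None,fx=5,fy=5,interpolation=cv2.INTER_CUBIC);cv2.imwrite('pics/s17z.png',p[...,::-1])
E
```

```text
t57.8 pos [ 0.4667 -0.2655  0.2719] yaw 257.97 F [-0.1  0.3 -2.9] w 0.0318
total shift [ 0.259 -0.004 -0.004] turn -0.0004
tool axes [[0.001, 0.978, -0.208], [-0.001, -0.208, -0.978], [-1.0, 0.002, 0.001]]
```

View pics/s17z.png

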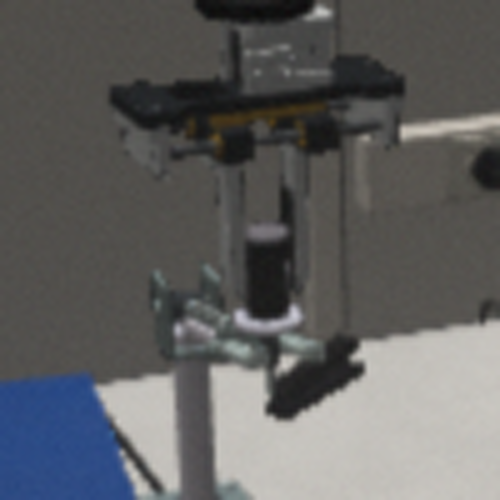

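View pics/w17.png

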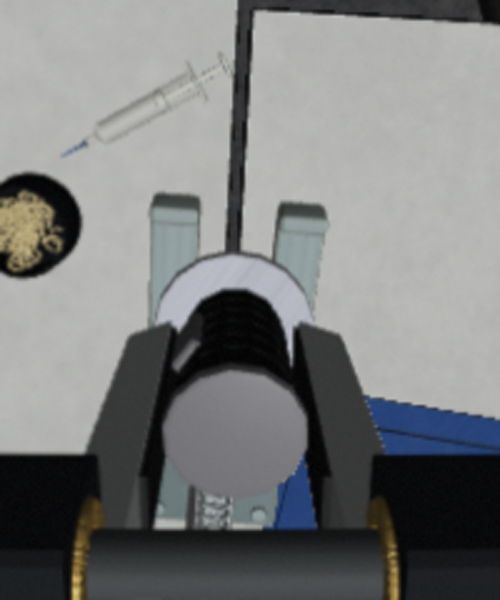

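>>> drive_tool --commands '[[[0.012, -0.002, -0.003, 0], [0.012, 0, 0, 0], [0.012, 0, 0, 0], [0.012, 0, 0, 0], [0.01, 0, 0, 0], [0.01, 0, 0, 0], [0.01, 0, 0, 0], [0.01, 0, 0, 0], [0.01, 0, 0, 0], [0.01, 0, 0, 0], [0.01, 0, 0, 0], [0.01, 0, 0, 0], [0.01, 0, 0, 0], [0.01, 0, 0, 0], [0.01, 0, 0, 0], [0.01, 0, 0, 0], [0.01, 0, 0, 0], [0, 0, 0, 0], [0, 0, 0, 0], [0, 0, 0, 0]]]'

```text
time: 59.9
tool_pos: [0.466, -0.2644, 0.2266]
ee_rot: [-1.103, 1.571, -2.884]
wrist_force: [0.2, 0.9, -0.6]
width: 0.032
```

```bash
python3 - <<'E'
from h import *
go(.466,-.2620,.207,258.1)
s=snap('wrist')
g=s['pixels'][100:340,220:420];a=cv2.resize(g,None,fx=2.5,fy=2.5,interpolation=cv2.INTER_CUBIC)[...,::-1]
cv2.imwrite('pics/w18.png',a)
s=snap('scene');p=cv2.resize(s['pixels'][80:180,200:300],None,fx=5,fy=5,interpolation=cv2.INTER_CUBIC);cv2.imwrite('pics/s18z.png',p[...,::-1])
E
```

```text
t59.9 pos [ 0.466  -0.2644  0.2266] yaw 257.97 F [ 0.2  0.9 -0.6] w 0.0320
total shift [ 0.078 -0.002 -0.009] turn -0.0004
tool axes [[-0.0, 0.978, -0.208], [-0.0, -0.208, -0.978], [-1.0, -0.0, 0.0]]
```

View pics/s18z.png

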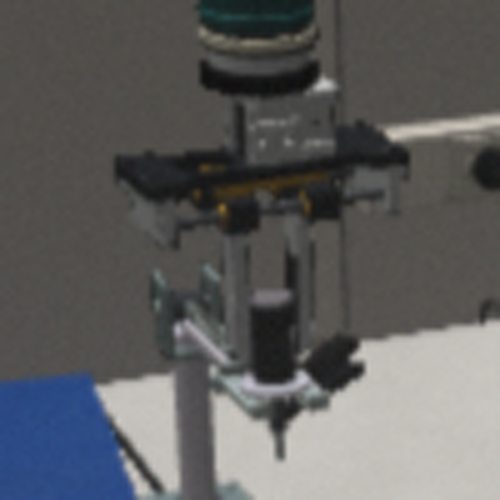

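View pics/w18.png

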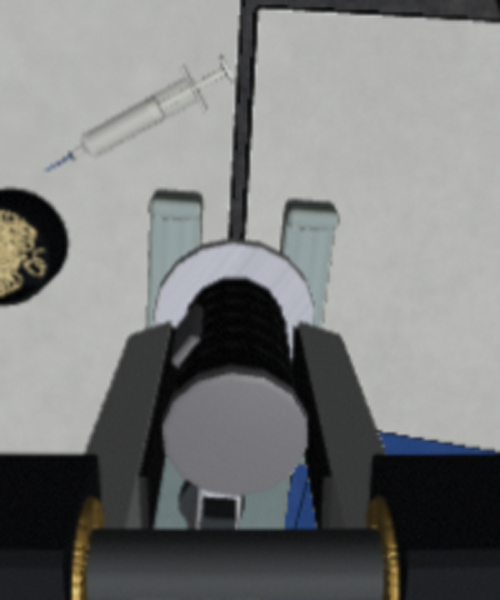

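>>> drive_tool --commands '[[[0.01, 0, -0.002, 0], [0.01, 0, -0.002, 0], [0.01, 0, -0.002, 0], [0.01, 0, -0.002, 0], [0.01, 0, 0, 0], [0.008, 0, 0, 0], [0.006, 0, 0, 0], [0, 0, 0, 0], [0, 0, 0, 0], [0, 0, 0, 0], [0, 0, 0, 0], [0, 0, 0, 0], [0, 0, 0, 0], [0, 0, 0, 0]]]'

```text
time: 61.4
tool_pos: [0.4664, -0.2625, 0.2105]
ee_rot: [0.635, 1.571, -1.146]
wrist_force: [-0.5, 2.1, 0.5]
width: 0.0318
```

```bash
python3 - <<'E'
from h import *
go(.466,-.2620,.207,258.1)
s=snap('wrist')
g=s['pixels'][100:340,220:420];a=cv2.resize(g,None,fx=2.5,fy=2.5,interpolation=cv2.INTER_CUBIC)[...,::-1]
cv2.imwrite('pics/w19.png',a)
print(robot.get_obs()['wrist_force'])
s=snap('scene');p=cv2.resize(s['pixels'][80:180,200:300],None,fx=5,fy=5,interpolation=cv2.INTER_CUBIC);cv2.imwrite('pics/s19z.png',p[...,::-1])
print(robot.get_obs()['wrist_force'])
E
```

```text
t61.4 pos [ 0.4664 -0.2625  0.2105] yaw 257.97 F [-0.5  2.1  0.5] w 0.0318
total shift [ 0.014 -0.002 -0.002] turn -0.0004
tool axes [[0.0, 0.978, -0.208], [-0.0, -0.208, -0.978], [-1.0, 0.0, 0.0]]
[-0.72519383  0.45823481  0.18335278]
[-0.25263256  1.38912746  0.19557742]
```

View pics/s19z.png

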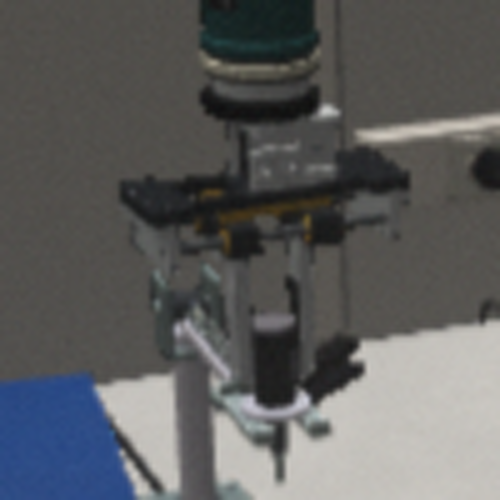

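View pics/w19.png

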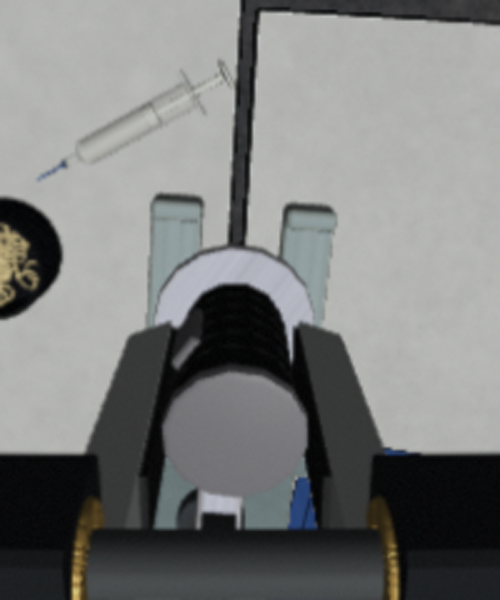

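>>> drive_tool --commands '[[[0, 0, 0, 0], [0, 0, 0, 0], [0, 0, 0, 0], [0, 0, 0, 0], [0, 0, 0, 0], [0, 0, 0, 0], [0, 0, 0, 0], [0, 0, 0, 0]]]'

```text
time: 62.3
tool_pos: [0.4664, -0.2625, 0.2105]
ee_rot: [0.413, 1.571, -1.368]
wrist_force: [0.5, 1.0, -0.1]
width: 0.0317
```

>>> drive_tool --commands '[[[0, 0, 0, 0], [0, 0, 0, 0], [0, 0, 0, 0], [0, 0, 0, 0], [0, 0, 0, 0], [0, 0, 0, 0], [0, 0, 0, 0], [0, 0, 0, 0]]]' --grip 0.7

```text
time: 63.1
tool_pos: [0.4665, -0.2625, 0.2105]
ee_rot: [0.226, 1.571, -1.555]
wrist_force: [-1.0, 0.8, -1.1]
width: 0.0654
```

```bash
python3 - <<'E'
from h import *
go(.466,-.2620,.207,258.1)
s=snap('wrist')
g=s['pixels'][100:340,220:420];a=cv2.resize(g,None,fx=2.5,fy=2.5,interpolation=cv2.INTER_CUBIC)[...,::-1]
s=snap('scene');p=cv2.resize(s['pixels'][80:180,200:300],None,fx=5,fy=5,interpolation=cv2.INTER_CUBIC)[...,::-1]
cv2.imwrite('pics/c20.png',cv2.resize(np.hstack([np.vstack([p,np.zeros((100,500,3),np.uint8)]),a]),None,fx=.8,fy=.8))
E
```

```text
t63.1 pos [ 0.4665 -0.2625  0.2105] yaw 257.97 F [-1.   0.8 -1.1] w 0.0654
total shift [ 0.014 -0.002 -0.002] turn -0.0004
tool axes [[0.0, 0.978, -0.208], [-0.0, -0.208, -0.978], [-1.0, 0.0, 0.0]]
```

View pics/c20.png

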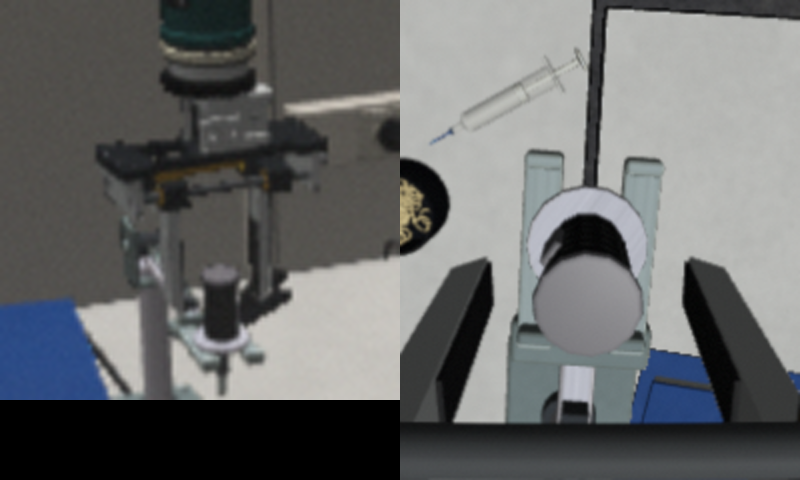

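>>> drive_tool --commands '[[[-0.03, 0, 0, 0], [-0.05, 0, 0, 0], [-0.06, 0, 0, 0], [-0.1, 0, 0, 0], [-0.1, 0, 0, 0], [-0.1, 0, 0, 0], [-0.12, 0, 0, 0], [-0.12, 0, 0, 0], [0, -0.12, -0.12, 0], [0, -0.12, -0.12, 0], [0, -0.12, -0.12, 0], [0, 0, -0.12, 0], [0, 0, -0.12, 0], [0, 0, 0, 0], [0, 0, 0, 0], [0, 0, 0, 0]]]'

```text
time: 64.8
tool_pos: [0.4097, -0.0978, 0.381]
ee_rot: [0.785, 1.57, -0.997]
wrist_force: [-0.7, -1.2, 0.6]
width: 0.0657
```

```bash
python3 - <<'E'
from h import *
np.set_printoptions(precision=4,suppress=True)
go(.466,-.2620,.207,258.1)
s=snap('top','t21.png');P=cloud(s)
m=np.zeros((400,640),bool);m[150:215,365:425]=1
p=P[m&(P[...,2]>.238)&(P[...,2]<.27)];print('cap',np.median(p,0),len(p))
for a,b in((.186,.205),(.17,.186)):
    p=P[m&(P[...,2]>a)&(P[...,2]<b)];print(a,np.median(p,0),p.min(0),p.max(0),len(p))
m[:]=0;m[140:225,155:230]=1
r=cv2.minAreaRect((P[m&(P[...,2]>.07)&(P[...,2]<.09)][:,:2]*1000).astype(np.float32));print('bin',r)
a=cv2.resize(s['pixels'][145:225,160:240],None,fx=5,fy=5,interpolation=cv2.INTER_CUBIC);b=cv2.resize(s['pixels'][145:225,365:445],None,fx=5,fy=5,interpolation=cv2.INTER_CUBIC)
cv2.imwrite('pics/t21z.png',np.hstack([a,b])[...,::-1])
s=snap('scene','s21.png')
E
```

```text
t64.8 pos [ 0.4097 -0.0978  0.381 ] yaw 257.91 F [-0.7 -1.2  0.6] w 0.0657
total shift [0.697 0.357 0.595] turn -0.0005
tool axes [[0.001, 0.978, -0.209], [-0.001, -0.209, -0.978], [-1.0, 0.001, 0.001]]
cap [ 0.4659 -0.2567  0.2412] 76
0.186 [ 0.453  -0.2908  0.1887] [ 0.4308 -0.3679  0.1861] [ 0.4811 -0.2414  0.2018] 39
0.17 [ 0.4492 -0.2919  0.1785] [ 0.4241 -0.3733  0.17  ] [ 0.5    -0.2204  0.1859] 392
bin ((493.0261535644531, 398.27740478515625), (154.02774047851562, 203.7469940185547), 85.6855697631836)
```

View pics/t21z.png

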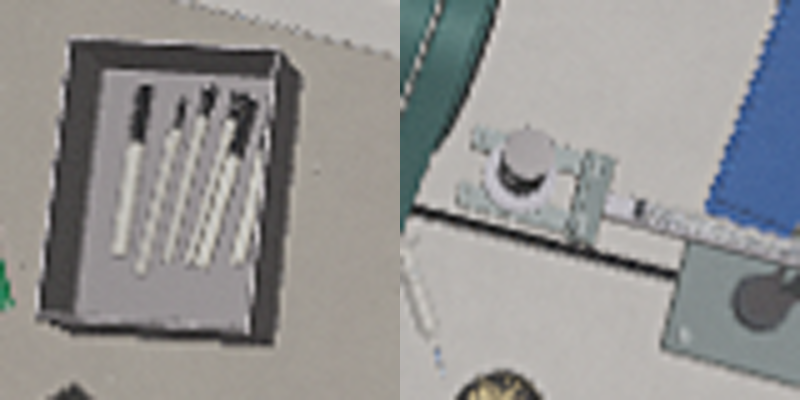

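View pics/s21.png

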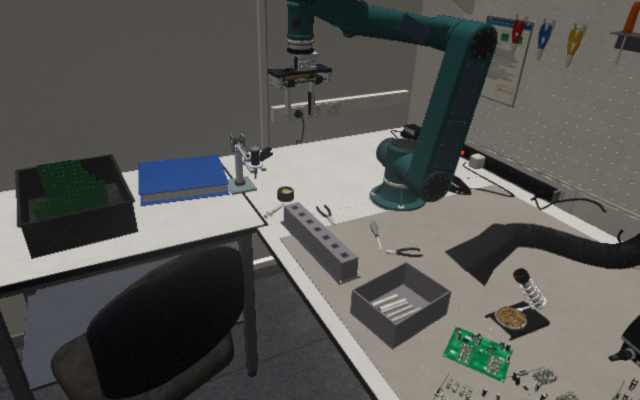

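>>> drive_tool --commands '[[[0, 0, 0, 0], [0, 0, 0, 0], [0, 0, 0, 0], [0, 0, 0, 0], [0, 0, 0, 0], [0, 0, 0, 0], [0, 0, 0, 0], [0, 0, 0, 0], [0, 0, 0, 0], [0, 0, 0, 0]]]'

```text
time: 65.9
tool_pos: [0.4097, -0.097, 0.3805]
ee_rot: [0.859, 1.571, -0.922]
wrist_force: [0.7, -0.3, -0.1]
width: 0.0661
```

```bash
python3 - <<'E'
from h import *
s=snap('top');P=cloud(s)
m=np.zeros((400,640),bool);m[150:215,365:425]=1
p=P[m&(P[...,2]>.235)&(P[...,2]<.27)];print('cap',np.median(p,0),len(p))
q=m&(P[...,2]>.165)&(P[...,2]<.2);print('collar/prong z',np.median(P[q],0))
print('seat prong tips z', [P[v,u].round(3) for u,v in [(381,172),(382,173),(379,183),(380,184)]])
robot.close_job()
E
```

```text
cap [ 0.46704591 -0.25581612  0.24075247] 86
collar/prong z [ 0.44908036 -0.29415577  0.17843147]
seat prong tips z [array([ 0.495, -0.238,  0.172]), array([ 0.492, -0.242,  0.171]), array([ 0.458, -0.231,  0.173]), array([ 0.454, -0.233,  0.177])]
the job is handed in; nothing more can be done
```

I cleared the tool stand and handed the job in at about 66 s. No verdict was reported.

- **Brushes and markers:** All six (three of each) lie flat in the discard bin. One marker first came to rest leaning on the bin rim with its cap sticking out, and I knocked it flat with the shut fingers. The bin is where it started: its last measured centre is (0.493, 0.398) m.
- **Power driver:** It hangs in the fork by its collar. While I still held it, the vertical wrist force went from about -2.9 N to about 0. After a pause of about 1.5 s with the gripper still, I let go.
- **Last check:** The driver's end cap did not move over about a second, within 1 mm. It stands about 5 to 6 mm from my estimate of the seat and looks upright. The arm has sunk about 55 mm, which puts the joint at roughly 0.28 rad. I worked that out from camera depth; I had no joint reading.
- **Bystanders and gripper:** In the pictures the syringe and tip cleaner had not moved, and the gripper was well clear of everything.

No check failed at the end. One reading was odd: the gripper opening over the driver's 29 mm grip read 32 mm. The grasp held firmly, and I did not find out why.

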